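# Cure the coated jumper repair with the UV lamp

## Task

The jumper repair on the opened phone has just been coated: first take the copper wire reel off the phone and put it back on the empty spindle of the reel stand, all the way down, and let go of it. Then draw the violet-banded UV lamp out of its charging cradle, turn it upright so that its lens points straight down, and hold it about 3 cm above the middle of the green coated spot, steady for at least three seconds, never touching the phone with it. Finish still holding the lamp there, with the phone left where it lies and everything else on the bench undisturbed.

Things in the scene. Friction and masses are not known exactly. Their poses are not given: they have to be found in the camera images.
- phone: Opened phone lying loose on the blue mat, battery and board showing, 76 x 164 x 8 mm, 0.19 kg; treat it as a flat slab whose top is 8 mm above the mat. Origin: centre of its underside; y runs along its long side towards the board end with the cameras, z up. It may lie at any yaw.
- spot (a point): Middle of the green coated spot (11 mm across) on the phone's board, 8 mm above the mat, at (22, 56, 8) mm in the phone's frame. Its axes are the phone's.
- reel: Reel of copper wire with white flanges, standing on the phone's battery: a plain drum 46 mm in diameter and 32 mm high with a 12.5 mm bore right through, about 0.16 kg. Grip it across its outside. Origin: centre of its underside; z along the bore, up.
- stand: Low dark reel stand, fixed, at any yaw; base 66 x 150 x 10 mm with two upright steel spindles 76 mm apart (y = +38 and -38 mm), 9 mm in diameter, 45 mm high above the base, the last 7 mm tapering to a 3 mm tip. The one at +y is empty, the one at -y carries the red reel. Origin: centre of the underside, z up.
- spindle (a point): Foot of the empty spindle, on its axis, at the top face of the stand's base (10 mm above the mat), where the reel's underside has to rest. z up along the spindle.
- reel2: Reel with red flanges and silver wire on the stand's other spindle, same size as the copper one; leave it there.
- cradle: Dark charging cradle, fixed, 130 x 150 mm, with a sloped block with two round wells side by side, 80 mm apart, leaning 45 deg from upright: their mouths, 83 mm above the mat, face up and to the cradle's own -x side. Wells 30 mm across, 65 mm deep: draw a light over 65 mm along its own axis to free it. Origin: centre of the underside, z up.
- lamp: Cordless UV lamp: black cylinder 27 mm across, 135 mm long, violet ring and tail cap, about 0.14 kg. It sits lens down at the bottom of either well with 1.5 mm play all round; its upper 70 mm stick out to be gripped. Lit while out. Origin: centre of the lens face; z runs along the lamp from lens to tail (45 deg from upright in the cradle, straight up when the lens points straight down).
- torch: White-light torch in the other well, same size and shape as the lamp but with yellow bands and a yellow tail cap; leave it in.
- back_cover: Grey phone back cover, 76 x 164 x 3 mm, lying flat beyond the phone. Bystander.
- midframe: Black plastic phone mid-frame, 76 x 164 x 6 mm, lying flat near the robot to its right. Bystander.
- dish: Round steel screw dish, 90 mm across, 20 mm high, far left. Bystander.
- bottle: White cleaner bottle with blue cap, 60 mm across, 125 mm high, far right. Bystander.
- tape: Amber tape roll lying flat, 60 mm across, 14 mm high, near the robot to its left. Bystander.
- brush: Black brush, 120 mm long, 10 mm high, lying flat far left. Bystander.

How it is judged (in metres and radians):
On the way, in this order (a step that is already met when the one before it is completed fails the run):
1. the copper reel is fully down on the empty spindle and let go (z of reel in the frame of spindle between -0.003 and 0.003 m and horizontal distance between reel and spindle below 0.004 m and angle between reel's own z axis and vertical below 0.1 rad and contact force between the fingers and reel below 0.05 N), for 0.2 s.
2. the lamp is drawn right out of its well, in the gripper (distance of lamp from where it was at the start of the episode above 0.06 m and contact force between the fingers and lamp above 0.5 N and contact force between lamp and cradle below 0.02 N), for 0.1 s.
3. the lamp is held steady for three seconds, lens straight down, about 3 cm over the green spot (horizontal distance between lamp and spot below 0.009 m and z of lamp in the frame of spot between 0.015 and 0.05 m and angle between lamp's own z axis and vertical below 0.15 rad and linear speed of lamp below 0.03 m/s and contact force between the fingers and lamp above 0.5 N and contact force between lamp and phone below 0.02 N and contact force between lamp and cradle below 0.02 N), for 3 s.
At the end, for the whole second after the job is handed in: Lamp still, held by the fingers alone, lens down within 8.5 deg of upright, 15-50 mm above and within 9 mm sideways of the spot; copper reel released on the empty spindle, within 3 mm of the base; phone, torch and red reel within 20 mm and other bystanders within 30 mm of their starts (all of step 1 and all of step 3 and distance of each of phone, torch, reel2 from where it was at the start of the episode below 0.02 m and distance of each of back_cover, midframe, dish, bottle, tape, brush from where it was at the start of the episode below 0.03 m); the arm keeps its last pose, push and grip.
It fails at once if the lamp touched the phone (contact force between lamp and phone above 0.3 N).
It fails at once if the phone was shoved (distance of phone from where it was at the start of the episode above 0.02 m).
It fails at once if the yellow-banded torch or the red reel was disturbed (distance of any of torch, reel2 from where it was at the start of the episode above 0.02 m).
It fails at once if a bystander on the bench was disturbed (distance of any of back_cover, midframe, dish, bottle, tape, brush from where it was at the start of the episode above 0.03 m).
It also fails if it takes over 64 s, if anything falls off the work surface, if the arm or the gripper's body presses on something with over 40 N, if the wrist force passes 120 N, or if a joint passes its speed limit or range.

## Robot

A 6-joint arm with a two-finger parallel gripper is mounted at the origin on the work surface. World frame = base frame: x ahead of the robot, y to its left, z up, the work surface at z = 0. Lengths are in mm, angles in degrees, forces in N, time in s.
With the tool pointing down it reaches from about 325 to 900 mm from the base axis. Payload 3.5 kg.
Tool frame: the origin (TCP) lies midway between the tips of the shut fingers; the grasp point (between the pads) lies arm.grip_depth behind it (arm.grip_depth is the distance from the TCP to the grasp point, in mm); z points along the fingers, y is the direction in which the jaws open and shut (so a half turn about z gives the same grasp; the last joint's range is limited). The gripper opens to 85 mm and grips with 20 to 120 N. Pads are 22 mm wide; open, the fingers measure 114 mm over their backs; the gripper's body (76 mm by 85 mm) begins 54 mm behind the grasp point. The pads swing forward as they close: fully open they stand 13 mm farther back than shut.
Start: joints at [-79.263, 15.837, -1.513, 72.651, 0, 84.076], TCP at [179.187, -598.76, 231.313] pointing down, gripper open.
Joint ranges: [-178.77, 178.77], [-48.84, 107.48], [-61.69, 71.31], [-111.58, 123.2], [-90, 87.43], [-180, 180]. Speed limits (degrees/s): [147.25, 147.25, 180, 180, 180, 180].

## Interface

Orientations are given as a 3x3 rotation matrix whose columns are the frame's x, y, z axes.
In Python, from station import arm, eyes gives the robot as it stands. The module is installed in compiled form; this text tells all that it offers.
- The arm moves only by the tool jog_arm, never from a script. Its argument "moves" is a list of rows, each an object with "delta_rot": the turn, a rotation vector about the world's x, y, z in degrees, a list of three; "delta_pos": the shift along the world's x, y, z in cm, a list of three; "grip": the opening, from -1 (shut) to 1 (fully open). In form: [{"delta_rot": [wx, wy, wz], "delta_pos": [x, y, z], "grip": grip}, ...]. A call has 1 to 8 rows; each row shifts and turns the pose as measured when the row begins; what a row does not reach is not made up. A row lasts 1/10 s, in which the tool goes at most 50 mm and 8.59 degrees, less where a joint would pass 70% of its speed; a pose out of reach is approached as far as the arm can. A call with a gripper value outside its range is refused whole. The fingers move at their own pace and stop on an object; "squeeze" is the grip in N (left out, the last holds). Time passes only in rows, so rows that do not move let the fingers close. It gives the time, the measured TCP pose, the force and the opening at its end, in the units of the state.
- arm.read_state(): the state, without advancing time (a new reading comes with each control period).
- eyes.snapshot(name): name is "side" or "top"; returns a dict with "image" (480x640x3 uint8, red, green, blue), "depth" (480x640 float32, mm along the optical axis (not along the pixel's ray), 0 where there is no reading), "intrinsics" (3x3 intrinsics, pixels), "rvec" (rotation vector, rad) and "tvec" (3), from world to camera coordinates, as OpenCV has them. Camera axes: x right, y down, z forward; pixel columns grow to the right and rows downward; lengths in mm; the calibration is good to about 2 mm. A picture is of the moment at which its call begins.
- arm.finish_job(): hands the job in, once; it reports no verdict.
The state is a dict: "time_s": time; "q": joint angles; "qvel": joint speeds; "joint_torque": joint torques, N m; "position": TCP position; "tool_rot": TCP orientation; "wrist_force": force on the tool from outside, world axes, zero at the start; "torque": the same for the moment, N m; "gripper_width": finger opening in mm.
Only numpy, scipy, OpenCV 4.12 (cv2) and the standard library are available. Lean on these libraries where they do the work, as an engineer would, in place of code of your own. Each camera call takes 0.05 s, during which the arm holds its last target.

## Working session

There is one attempt and no reset: what is moved stays moved. The work goes in short steps, Python scripts to look and compute and a tool call to move; the robot and the scene stay as the last step left them, time stands still between calls to the robot, and variables do not carry over. Pictures are saved under pics/ and viewed, and the job is handed in when it is done.

Besides the shell and the picture viewer there is one more tool, called by a JSON object that holds its "op" and its "data". jog_arm: Moves the arm, as the interface text tells. Its arguments: {"type":"object","properties":{"moves":{"type":"array"},"squeeze":{"type":"number"}},"required":["moves"]}

```bash
mkdir -p pics; ls; cat > h.py <<'E'
import numpy as np, cv2
from station import arm, eyes
def snap(n,tag):
    s=eyes.snapshot(n); cv2.imwrite(f'pics/{tag}.png',s['image'][:,:,::-1])
    np.savez(f'pics/{tag}.npz',**{k:np.array(v) for k,v in s.items()}); return s
def load(tag): return dict(np.load(f'pics/{tag}.npz'))
def RT(s): return cv2.Rodrigues(np.array(s['rvec'],float))[0],np.array(s['tvec'],float).reshape(3)
def cloud(s):
    K=s['intrinsics'];R,t=RT(s);d=s['depth'];v,u=np.mgrid[:480,:640]
    P=np.stack([(u-K[0,2])/K[0,0]*d,(v-K[1,2])/K[1,1]*d,d],-1)
    W=(P-t)@R; W[d==0]=np.nan; return W
def proj(s,X): return cv2.projectPoints(np.array(X,float).reshape(-1,1,3),np.array(s['rvec'],float),np.array(s['tvec'],float),s['intrinsics'],None)[0].reshape(-1,2)
def onplane(s,uv,z):
    K=s['intrinsics'];R,t=RT(s);uv=np.atleast_2d(uv);r=np.c_[(uv[:,0]-K[0,2])/K[0,0],(uv[:,1]-K[1,2])/K[1,1],np.ones(len(uv))]@R
    c=-R.T@t; return c+r*((z-c[2])/r[:,2])[:,None]
E
python3 - <<'E'
from h import *
for n in('top','side'):
    s=snap(n,n+'0');R,t=RT(s);print(n,-R.T@t,R[2])
print(arm.read_state(),arm.grip_depth)
E
```

```text
pics
top [ 373.83789744  -13.44002051 1123.73270832] [ 0.15778139  0.01626173 -0.98734016]
side [-82.287945   819.11306582 856.68964112] [ 0.47299382 -0.63249212 -0.61337636]
{'time_s': 0.1, 'q': array([-7.92637672e+01,  1.58758878e+01, -1.58867350e+00,  7.26503613e+01,
        1.60604612e-03,  8.40772559e+01]), 'qvel': array([ 0.04443479, -0.07810429,  0.17292478, -0.04122927, -0.03121742,
       -0.01070317]), 'joint_torque': array([ 3.64909210e-04, -4.46708179e+01,  2.96128356e+01,  8.41498462e-03,
       -1.33139724e-04,  1.19569984e-05]), 'position': array([ 179.05773521, -598.08051167,  230.26074944]), 'tool_rot': array([[ 9.58028045e-01,  2.86674285e-01, -3.46111874e-04],
       [ 2.86674398e-01, -9.58026036e-01,  1.97588742e-03],
       [ 2.34851926e-04, -1.99217697e-03, -9.99997988e-01]]), 'wrist_force': array([-0.17452947, -0.34788457, -0.24757607]), 'torque': array([ 0.01634138, -0.02500868, -0.00499583]), 'gripper_width': 85.58499962384874} 18.700000000000003
```

View pics/top0.png

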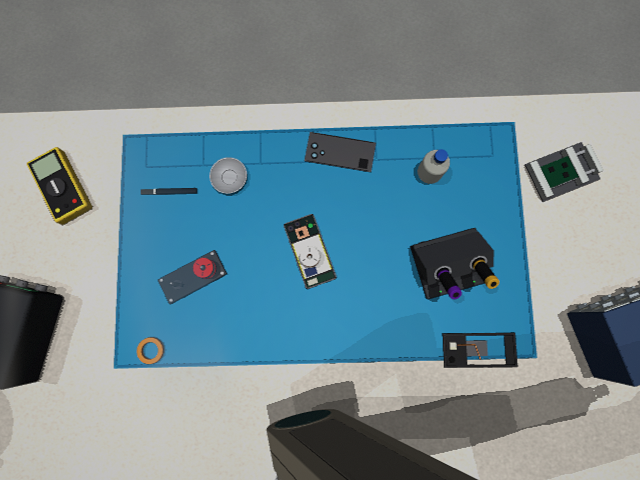

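View pics/side0.png

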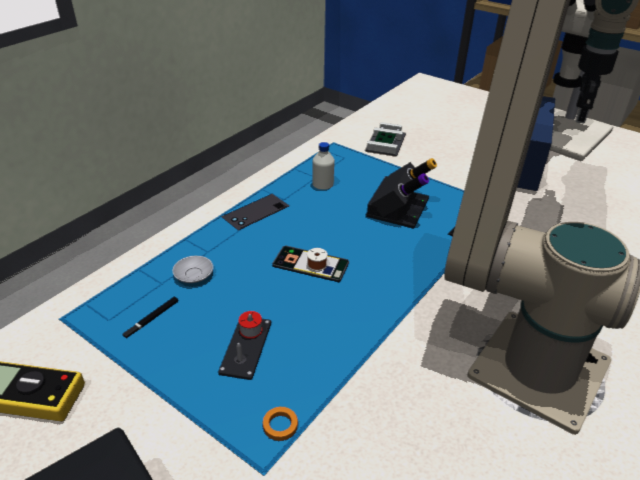

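The top view shows the phone at about (310,250) with the copper reel at (311,257). The stand is at (193,277), with the red reel at (203,267) and the empty spindle near (177,285). The violet lamp is at (450,290) and the torch at (489,280). Next I'll zoom in and measure.

```bash
python3 - <<'E'
from h import *
s=load('top0');W=cloud(s);im=s['image']
def crop(y0,y1,x0,x1,k): return cv2.resize(im[y0:y1,x0:x1,::-1],None,fx=k,fy=k,interpolation=cv2.INTER_CUBIC)
a=crop(205,295,270,350,5);b=crop(240,310,150,235,5);c=crop(220,310,400,510,5)
H=450
cv=np.zeros((600,800,3),np.uint8)
cv[:360,:320]=cv2.resize(a,(320,360));cv[:350,330:330+425]=b
cv2.imwrite('pics/z1.png',cv);cv2.imwrite('pics/z2.png',c)
print('K',s['intrinsics'])
for uv in [(250,300),(360,250),(200,230),(400,220),(290,320)]: print(uv,W[uv[1],uv[0]])
for z0 in [(280,350,205,300),(150,235,240,310),(405,505,225,305)]:
    P=W[z0[2]:z0[3],z0[0]:z0[1]].reshape(-1,3);P=P[np.isfinite(P[:,2])]
    h,e=np.histogram(P[:,2],bins=np.arange(-4,180,4));print(z0,[(int(q),int(n)) for n,q in zip(h,e) if n])
E
```

```text
K [[482.10728707   0.         318.03110534]
 [  0.         482.10728707 239.41421335]
 [  0.           0.           1.        ]]
(250, 300) [416.30218468 167.66316585  -3.75919343]
(360, 250) [524.34450719 -92.34321455   5.43119633]
(200, 230) [5.85130188e+02 2.85264683e+02 1.91854589e-01]
(400, 220) [ 593.53593853 -190.15840535    0.70516549]
(290, 320) [367.71244087  74.87898782   1.75213416]
(280, 350, 205, 300) [(-4, 1128), (0, 2856), (4, 1487), (8, 786), (12, 44), (16, 4), (20, 3), (24, 4), (28, 1), (32, 6), (36, 121), (40, 151), (44, 15)]
(150, 235, 240, 310) [(-4, 1039), (0, 2578), (4, 706), (8, 919), (12, 286), (16, 15), (20, 8), (24, 11), (28, 11), (32, 9), (36, 50), (40, 197), (44, 59), (48, 10), (52, 9), (56, 3)]
(405, 505, 225, 305) [(-4, 1012), (0, 2236), (4, 397), (8, 352), (12, 282), (16, 28), (20, 11), (24, 13), (28, 10), (32, 17), (36, 59), (40, 210), (44, 103), (48, 123), (52, 114), (56, 120), (60, 127), (64, 148), (68, 213), (72, 198), (76, 204), (80, 211), (84, 247), (88, 269), (92, 286), (96, 249), (100, 76), (104, 60), (108, 47), (112, 50), (116, 55), (120, 62), (124, 91), (128, 102), (132, 86), (136, 61), (140, 13)]
```

View pics/z1.png

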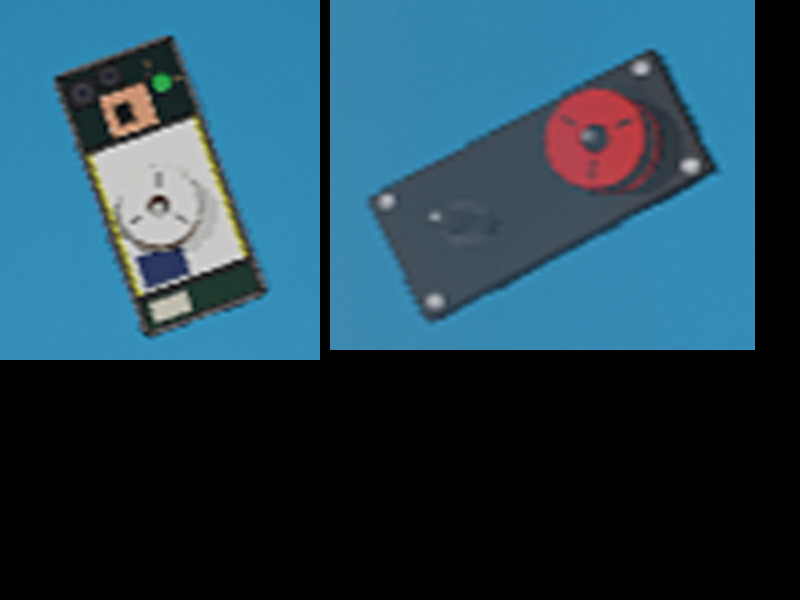

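View pics/z2.png

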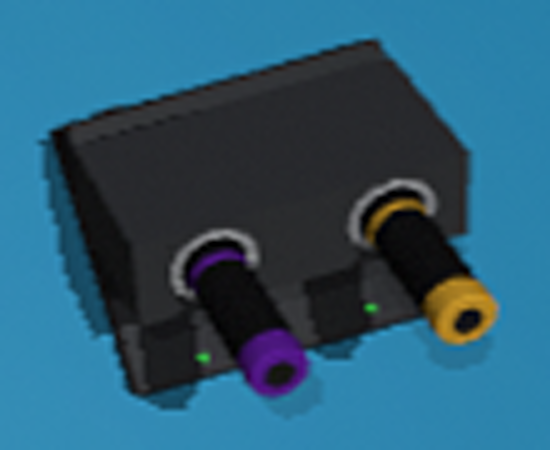

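```bash
cat > fit.py <<'E'
from h import *
from scipy.optimize import minimize
def box(p,lx,ly,h,z0=0):
    x,y,a=p;c,s=np.cos(a),np.sin(a)
    return np.array([[x+c*i*lx/2-s*j*ly/2,y+s*i*lx/2+c*j*ly/2,z] for i in(-1,1) for j in(-1,1) for z in(z0,z0+h)])
def cyl(x,y,z,h,r):
    t=np.linspace(0,2*np.pi,48,endpoint=False);return np.r_[np.c_[x+r*np.cos(t),y+r*np.sin(t),0*t+z],np.c_[x+r*np.cos(t),y+r*np.sin(t),0*t+z+h]]
def render(s,parts,roi,k=8):
    x0,x1,y0,y1=roi;m=np.zeros(((y1-y0)*k,(x1-x0)*k),np.uint8)
    for X in parts:
        uv=(proj(s,X)+0.5-[x0,y0])*k-0.5
        cv2.fillConvexPoly(m,cv2.convexHull(np.round(uv*16).astype(np.int32)),255,shift=4)
    return cv2.resize(m,(x1-x0,y1-y0),interpolation=cv2.INTER_AREA)/255.
def nonblue(s,roi):
    x0,x1,y0,y1=roi;im=s['image'][y0:y1,x0:x1].astype(float)
    b=(im[...,2]-im[...,0])/(im[...,2]+30)   # blue saturation
    ref=np.median(b); 
    bg=np.percentile(b,75)
    return np.clip(1-b/bg,0,1)
def fit(model,p0,views,thr=0.5):
    obs=[(s,roi,(nonblue(s,roi)>thr).astype(float)) for s,roi in views]
    def cost(q): 
        p=np.array(q)*sc
        return sum(np.abs(render(s,model(p),roi)-m).sum() for s,roi,m in obs)
    sc=np.array([10,10,.1]+[10]*(len(p0)-3))
    best=None
    for rep in range(3):
        st=np.array(p0)/sc if best is None else best.x
        sim=np.vstack([st]+[st+e for e in np.eye(len(st))*(1 if rep==0 else .2)])
        best=minimize(cost,st,method='Nelder-Mead',options=dict(initial_simplex=sim,xatol=1e-3,fatol=.01,maxiter=600))
    return best.x*sc,best.fun
if __name__=='__main__':
    T=load('top0');S=load('side0')
    rT=(275,345,205,298);rS=(265,358,235,290)
    reel=onplane(T,(309.3,255.9),40)[0];print('reel hole z40',reel)
    ph=lambda p:[box(p,76,164,8),cyl(reel[0],reel[1],8,32,23)]
    p0=[530,10,np.deg2rad(15)]
    for n,v in(('T',[(T,rT)]),('S',[(S,rS)]),('TS',[(T,rT),(S,rS)])):
        p,f=fit(ph,p0,v);c,s=np.cos(p[2]),np.sin(p[2])
        print('phone',n,p[:2],np.degrees(p[2]),f,'spot',p[0]+c*22-s*56,p[1]+s*22+c*56)
    rT=(150,235,243,310);rS=(215,275,305,382)
    def st(p):
        c,s=np.cos(p[2]),np.sin(p[2]);return [box(p,66,150,10),cyl(p[0]+s*38,p[1]-c*38,10,32,23)]
    for n,v in(('T',[(T,rT)]),('S',[(S,rS)]),('TS',[(T,rT),(S,rS)])):
        p,f=fit(st,[470,300,np.deg2rad(30+90-60)],v);c,s=np.cos(p[2]),np.sin(p[2])
        print('stand',n,p[:2],np.degrees(p[2]),f,'spindle',p[0]-s*38,p[1]+c*38)
E
python3 fit.py; python3 - <<'E'
from fit import *
T=load('top0');S=load('side0')
a=nonblue(T,(150,350,205,310));b=nonblue(S,(215,360,235,385))
cv2.imwrite('pics/m.png',np.hstack([cv2.resize(a,None,fx=2,fy=2)*255,np.zeros((210,10)),cv2.resize(b,None,fx=1,fy=1)[:210].repeat(1,0).__mul__(255) if 0 else np.pad(b*255,((0,60),(0,0)))]))
im=S['image'][230:390,210:365,::-1];cv2.imwrite('pics/zs.png',cv2.resize(im,None,fx=3.7,fy=3.7,interpolation=cv2.INTER_CUBIC))
E
```

```text
reel hole z40 [509.86198391  25.27489972  40.        ]
phone T [526.91148018  26.01358444] -71.75285444745478 137.6470588235294 spot 586.9840677140642 22.65438403827776
phone S [584.75953885  -8.81191234] 20.797197794806525 1000.3960784313725 spot 585.442656253441 51.35064536891848
phone TS [577.52649669  -6.26413029] 14.356685548353866 2780.8549019607844 spot 584.9538313846033 53.44210639704959
stand T [475.18733537 300.78903779] 26.75620311549746 174.54117647058823 spindle 458.0799209369223 334.72038570770843
stand S [476.01211088 296.56155837] 27.768078652014797 184.72549019607843 spindle 458.3081487997419 330.18550410167757
stand TS [475.24906109 298.97024308] 27.18925202962198 386.58039215686273 spindle 457.88568021513737 332.77132300849087[ WARN:0@0.454] global loadsave.cpp:1063 imwrite_ Unsupported depth image for selected encoder is fallbacked to CV_8U.
```

View pics/zs.png

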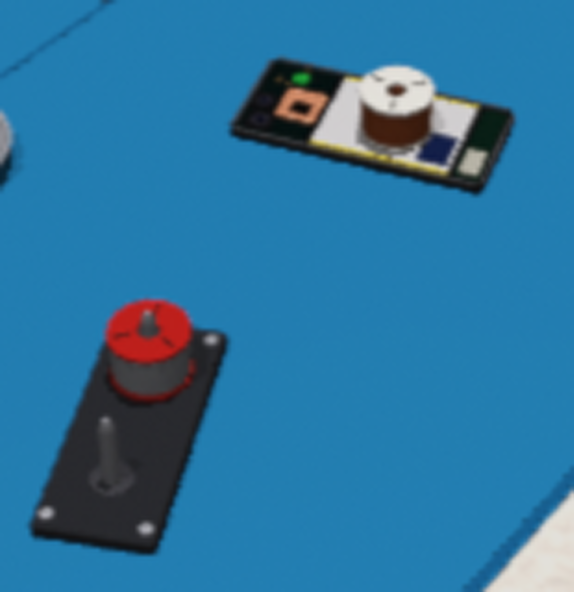

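```bash
python3 - <<'E'
from fit import *
T=load('top0');S=load('side0')
rT=(275,345,205,298);rS=(265,358,235,290)
m=nonblue(S,rS)>.5
# reel holes
def zoomuv(z,o,k): return (np.array(z)+.5)/k-.5+np.array(o)
hT=zoomuv((158,205.5),(270,205),4);hS=zoomuv((397,90),(210,230),3.7)
print('reel',onplane(T,hT,40)[0],onplane(S,hS,40)[0])
# spots direct
print('spot',onplane(T,zoomuv((162,83),(270,205),4),8)[0],onplane(S,zoomuv((301,78),(210,230),3.7),8)[0])
print('tip',onplane(T,zoomuv((435-330,216),(150,240),5),55)[0],onplane(S,zoomuv((105,420),(210,230),3.7),54)[0])
reel=onplane(T,hT,40)[0]
for n,s,roi in(('T',T,rT),('S',S,rS)):
    r=onplane(T,hT,40)[0] if n=='T' else onplane(S,hS,40)[0]
    ph=lambda p:[box(p,76,164,8),cyl(r[0],r[1],8,32,23)]
    p,f=fit(ph,[527,24,np.deg2rad(-72)],[(s,roi)]);c,q=np.cos(p[2]),np.sin(p[2])
    print('phone',n,p[:2],np.degrees(p[2]),f,'spot',p[0]+c*22-q*56,p[1]+q*22+c*56)
    # green centroid
    x0,x1,y0,y1=roi;im=s['image'][y0:y1,x0:x1].astype(float);w=np.clip(im[...,1]-np.maximum(im[...,0],im[...,2])-40,0,None)
    v,u=np.mgrid[y0:y1,x0:x1];uv=((u*w).sum()/w.sum(),(v*w).sum()/w.sum());print('green',uv,onplane(s,uv,8)[0])
# lamp: purple & yellow caps
for n,s,roi in(('T',T,(405,505,225,305)),('S',S,(360,440,150,230))):
    x0,x1,y0,y1=roi;im=s['image'][y0:y1,x0:x1].astype(int);W=cloud(s)[y0:y1,x0:x1]
    pu=(im[...,2]-im[...,1]>60)&(im[...,0]-im[...,1]>30);ye=(im[...,0]-im[...,2]>70)&(im[...,1]-im[...,2]>30)
    for nm,mm in(('pu',pu),('ye',ye)):
        k,l,st,ce=cv2.connectedComponentsWithStats(mm.astype(np.uint8))
        for i in range(1,k):
            if st[i,4]>8: print(n,nm,st[i,4],ce[i]+[x0,y0],np.nanmedian(W[l==i],0))
    cv2.imwrite(f'pics/lz{n}.png',cv2.resize(s['image'][y0:y1,x0:x1,::-1],None,fx=6,fy=6,interpolation=cv2.INTER_CUBIC))
E
```

```text
reel [509.64643015  25.67730167  40.        ] [509.32037928  23.09498257  40.        ]
spot [586.21279965  22.58737693   8.        ] [587.84294278  19.7695477    8.        ]
tip [457.39095308 335.34799948  55.        ] [457.95281277 332.59717512  54.        ]
phone T [527.03957478  26.08518899] -71.7053935860961 137.98823529411766 spot 587.1149242863094 22.77575075874671
green (np.float64(310.00834492350486), np.float64(225.1488178025035)) [586.76375109  22.84794414   8.        ]
phone S [529.07327605  20.46718412] -71.7380441145825 172.10980392156864 spot 589.1467298904469 17.123511931469977
green (np.float64(290.95842956120094), np.float64(250.7459584295612)) [587.82503935  19.89574849   8.        ]
T pu 17 [443.05882353 271.41176471] [ 461.3280715  -259.23134508   95.55336692]
T pu 105 [454.13333333 291.5047619 ] [ 416.69049314 -269.72042038  134.61104192]
T ye 19 [478.31578947 261.63157895] [ 480.01034061 -336.14399146   94.184923  ]
T ye 115 [491.46956522 281.13043478] [ 435.16024333 -346.81463466  132.7342506 ]
S pu 51 [422.45098039 177.68627451] [ 416.0156984  -267.21708116  133.88426554]
S ye 61 [430.96721311 162.67213115] [ 434.12256025 -344.17838282  132.32753707]
```

View pics/lzS.png

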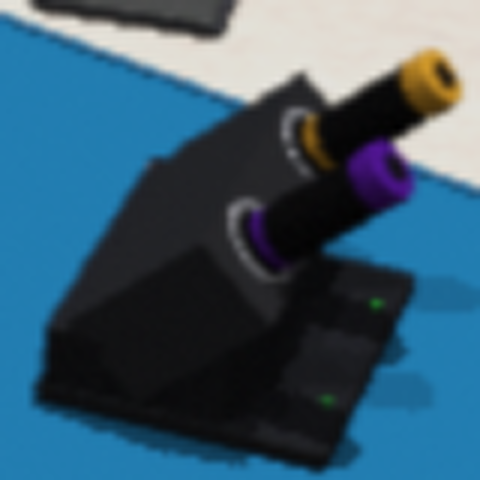

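The two cameras differ by a constant 2.7 mm or so in y, so I average them: reel (509.5, 24.4), spindle (457.8, 334), spot (587.3, 21.4). I'll now move over the reel with the jaw line set to the stand's x axis (27°).

{"op": "jog_arm", "data": {"moves": [{"delta_rot":[0,0,8],"delta_pos":[2.4,4.4,0],"grip":1},{"delta_rot":[0,0,8],"delta_pos":[2.4,4.4,0],"grip":1},{"delta_rot":[0,0,8],"delta_pos":[2.4,4.4,0],"grip":1},{"delta_rot":[0,0,8],"delta_pos":[2.4,4.4,0],"grip":1},{"delta_rot":[0,0,8],"delta_pos":[2.4,4.4,0],"grip":1},{"delta_rot":[0,0,8],"delta_pos":[2.4,4.4,0],"grip":1},{"delta_rot":[0,0,8],"delta_pos":[2.4,4.4,0],"grip":1},{"delta_rot":[0,0,8],"delta_pos":[2.4,4.4,0],"grip":1}], "squeeze": 40}}

```text
time_s: 0.9
position: [365.9, -247.3, 225.3]
tool_rot: [[0.13, 0.992, -0.004], [0.992, -0.13, 0.003], [0.002, -0.004, -1.0]]
wrist_force: [1.6, -1.2, 0.1]
gripper_width: 85.4
```

{"op": "jog_arm", "data": {"moves": [{"delta_rot":[0,0,5],"delta_pos":[2.0,3.8,0.2],"grip":1},{"delta_rot":[0,0,5],"delta_pos":[2.0,3.8,0.2],"grip":1},{"delta_rot":[0,0,5],"delta_pos":[2.0,3.8,0],"grip":1},{"delta_rot":[0,0,5],"delta_pos":[2.0,3.8,0],"grip":1},{"delta_rot":[0,0,5],"delta_pos":[2.0,3.8,0],"grip":1},{"delta_rot":[0,0,5],"delta_pos":[2.0,3.8,-2],"grip":1},{"delta_rot":[0,0,4.5],"delta_pos":[2.0,3.8,-3],"grip":1},{"delta_rot":[0,0,0],"delta_pos":[0,0,-3],"grip":1}]}}

```text
time_s: 1.7
position: [512.8, 33.7, 152.6]
tool_rot: [[-0.486, 0.874, 0.008], [0.874, 0.486, 0.001], [-0.003, 0.007, -1.0]]
wrist_force: [-0.1, -1.8, -0.6]
gripper_width: 85.4
```

{"op": "jog_arm", "data": {"moves": [{"delta_rot":[0,0,-2],"delta_pos":[-0.3,-0.9,-2.0],"grip":1},{"delta_rot":[0,0,0],"delta_pos":[0,0,-2],"grip":1},{"delta_rot":[0,0,0],"delta_pos":[0,0,-1],"grip":1},{"delta_rot":[0,0,0],"delta_pos":[0,0,0],"grip":1}]}}

```text
time_s: 2.1
position: [504.8, 27.6, 94.8]
tool_rot: [[-0.459, 0.888, -0.004], [0.888, 0.459, 0.001], [0.003, -0.003, -1.0]]
wrist_force: [-0.0, -0.5, 1.2]
gripper_width: 85.7
```

```bash
python3 - <<'E'
from h import *
np.set_printoptions(precision=2,suppress=True)
T=snap('top','t1');S=snap('side','s1')
st=arm.read_state();print(st['time_s'],st['position'],st['tool_rot'],st['q'])
a=cv2.resize(T['image'][190:310,250:370,::-1],(480,480),interpolation=3);b=cv2.resize(S['image'][180:300,240:360,::-1],(480,480),interpolation=3)
cv2.imwrite('pics/v1.png',np.hstack([a,b])[:, :960]) if 0 else cv2.imwrite('pics/v1.png',cv2.resize(np.hstack([a,b]),(800,400)))
E
```

```text
2.2 [506.19  27.4   96.44] [[-0.46  0.89 -0.  ]
 [ 0.89  0.46  0.  ]
 [ 0.   -0.   -1.  ]] [ -4.24  10.48 -25.87  53.68   0.05  58.44]
```

View pics/v1.png

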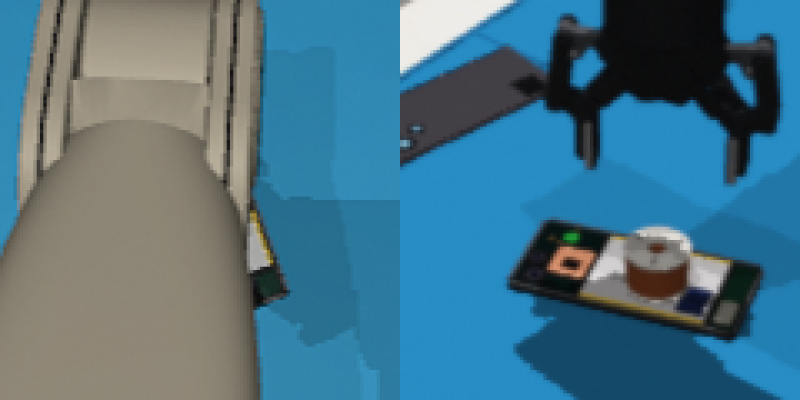

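{"op": "jog_arm", "data": {"moves": [{"delta_rot":[0,0,0],"delta_pos":[0.33,-0.3,-2],"grip":1},{"delta_rot":[0,0,0],"delta_pos":[0,0,-2],"grip":1},{"delta_rot":[0,0,0],"delta_pos":[0,0,-1],"grip":1},{"delta_rot":[0,0,0],"delta_pos":[0,0,0],"grip":1},{"delta_rot":[0,0,0],"delta_pos":[0,0,0],"grip":1}]}}

```text
time_s: 2.7
position: [516.5, 23.2, 52.2]
tool_rot: [[-0.458, 0.889, 0.014], [0.889, 0.458, -0.0], [-0.006, 0.012, -1.0]]
wrist_force: [-0.4, -0.9, 0.4]
gripper_width: 85.4
```

{"op": "jog_arm", "data": {"moves": [{"delta_rot":[0,0,0],"delta_pos":[-0.5,0.1,-0.8],"grip":1},{"delta_rot":[0,0,0],"delta_pos":[0,0,0],"grip":1},{"delta_rot":[0,0,0],"delta_pos":[0,0,0],"grip":1}]}}

```text
time_s: 3.0
position: [513.1, 24.1, 46.1]
tool_rot: [[-0.458, 0.889, 0.018], [0.889, 0.458, -0.001], [-0.009, 0.016, -1.0]]
wrist_force: [-0.2, 0.3, 0.1]
gripper_width: 85.5
```

```bash
python3 - <<'E'
from h import *
np.set_printoptions(precision=3,suppress=True)
S=snap('side','s2')
st=arm.read_state();print(st['time_s'],st['position'],st['tool_rot'],st['qvel'])
E
```

```text
3.05 [512.651  24.175  45.908] [[-0.458  0.889  0.017]
 [ 0.889  0.458 -0.001]
 [-0.008  0.015 -1.   ]] [-0.04   0.236 -0.105  0.216  0.06   0.098]
```

{"op": "jog_arm", "data": {"moves": [{"delta_rot":[0,1,0],"delta_pos":[-0.3,0.0,-1.2],"grip":1},{"delta_rot":[0,0,0],"delta_pos":[0,0,-1.0],"grip":1},{"delta_rot":[0,0,0],"delta_pos":[0,0,0],"grip":1},{"delta_rot":[0,0,0],"delta_pos":[0,0,0],"grip":1}]}}

```text
time_s: 3.45
position: [509.4, 24.2, 21.9]
tool_rot: [[-0.458, 0.889, -0.002], [0.889, 0.458, -0.001], [0.0, -0.002, -1.0]]
wrist_force: [-0.3, -0.1, 0.4]
gripper_width: 85.6
```

{"op": "jog_arm", "data": {"moves": [{"delta_rot":[0,0,0],"delta_pos":[0,0.0,-1.0],"grip":1},{"delta_rot":[0,0,0],"delta_pos":[0,0,0],"grip":1},{"delta_rot":[0,0,0],"delta_pos":[0,0,0],"grip":1}]}}

```text
time_s: 3.75
position: [509.3, 24.2, 10.7]
tool_rot: [[-0.458, 0.889, -0.002], [0.889, 0.458, -0.0], [0.001, -0.002, -1.0]]
wrist_force: [-0.5, -0.7, -0.5]
gripper_width: 85.5
```

```bash
python3 - <<'E'
from h import *
np.set_printoptions(precision=3,suppress=True)
S=snap('side','s3')
st=arm.read_state();print(st['time_s'],st['position'],st['tool_rot'])
cv2.imwrite('pics/v3.png',cv2.resize(S['image'][190:300,250:370,::-1],(720,660),interpolation=3)[:600])
E
```

```text
3.8 [508.968  24.264  10.643] [[-0.458  0.889 -0.003]
 [ 0.889  0.458 -0.   ]
 [ 0.001 -0.003 -1.   ]]
```

View pics/v3.png

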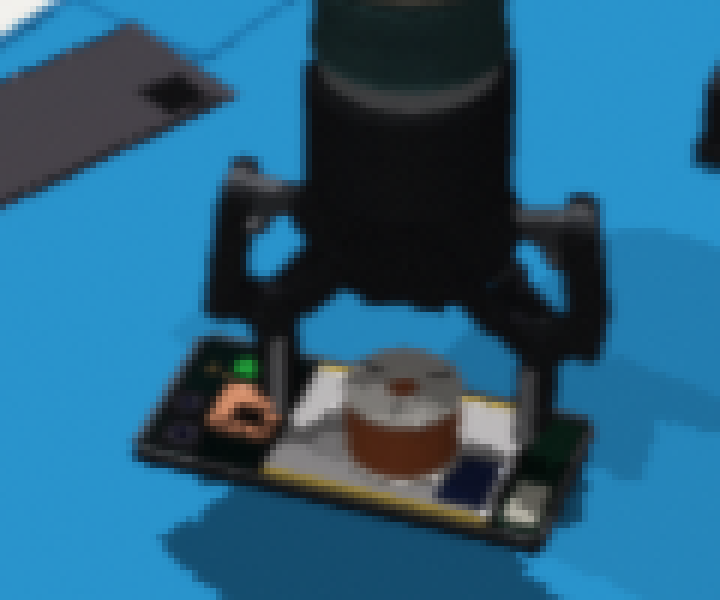

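The fingers straddle the reel evenly: pads at x≈288 and 520 in the zoom, reel centre at 403. Closing now.

{"op": "jog_arm", "data": {"moves": [{"delta_rot":[0,0,0],"delta_pos":[0,0,0],"grip":-1},{"delta_rot":[0,0,0],"delta_pos":[0,0,0],"grip":-1},{"delta_rot":[0,0,0],"delta_pos":[0,0,0],"grip":-1},{"delta_rot":[0,0,0],"delta_pos":[0,0,0],"grip":-1},{"delta_rot":[0,0,0],"delta_pos":[0,0,0],"grip":-1},{"delta_rot":[0,0,0],"delta_pos":[0,0,0],"grip":-1}], "squeeze": 40}}

```text
time_s: 4.4
position: [509.5, 24.3, 11.5]
tool_rot: [[-0.458, 0.889, -0.002], [0.889, 0.458, -0.0], [0.0, -0.002, -1.0]]
wrist_force: [-0.0, 0.0, -0.6]
gripper_width: 45.4
```

{"op": "jog_arm", "data": {"moves": [{"delta_rot":[0,0,0],"delta_pos":[0,0,1.5],"grip":-1},{"delta_rot":[0,0,0],"delta_pos":[0,0,3],"grip":-1},{"delta_rot":[0,0,0],"delta_pos":[0,0,3],"grip":-1},{"delta_rot":[0,0,0],"delta_pos":[0,0,1.5],"grip":-1},{"delta_rot":[0,0,0],"delta_pos":[0,0,0],"grip":-1}]}}

```text
time_s: 4.9
position: [506.0, 24.5, 102.0]
tool_rot: [[-0.458, 0.889, -0.008], [0.889, 0.458, 0.0], [0.004, -0.007, -1.0]]
wrist_force: [0.6, 0.1, -1.8]
gripper_width: 45.1
```

{"op": "jog_arm", "data": {"moves": [{"delta_rot":[0,0,0],"delta_pos":[-0.5,2.5,0],"grip":-1},{"delta_rot":[0,0,0],"delta_pos":[-0.7,4.1,0],"grip":-1},{"delta_rot":[0,0,0],"delta_pos":[-0.7,4.1,0],"grip":-1},{"delta_rot":[0,0,0],"delta_pos":[-0.7,4.1,0],"grip":-1},{"delta_rot":[0,0,0],"delta_pos":[-0.7,4.1,0],"grip":-1},{"delta_rot":[0,0,0],"delta_pos":[-0.7,4.1,0],"grip":-1},{"delta_rot":[0,0,0],"delta_pos":[-0.5,2.5,0],"grip":-1},{"delta_rot":[0,0,0],"delta_pos":[0,0,0],"grip":-1}]}}

```text
time_s: 5.7
position: [455.5, 286.0, 93.8]
tool_rot: [[-0.453, 0.891, -0.014], [0.891, 0.453, -0.003], [0.003, -0.014, -1.0]]
wrist_force: [-0.0, 0.2, -0.5]
gripper_width: 45.3
```

{"op": "jog_arm", "data": {"moves": [{"delta_rot":[0,-0.8,0],"delta_pos":[0.1,2.2,0.3],"grip":-1},{"delta_rot":[0,0,0],"delta_pos":[0.1,2,0],"grip":-1},{"delta_rot":[0,0,0],"delta_pos":[0,0.3,0],"grip":-1},{"delta_rot":[0,0,0],"delta_pos":[0,0,0],"grip":-1},{"delta_rot":[0,0,0],"delta_pos":[0,0,0],"grip":-1}]}}

```text
time_s: 6.2
position: [453.8, 328.1, 90.6]
tool_rot: [[-0.453, 0.891, -0.008], [0.891, 0.453, -0.011], [-0.006, -0.012, -1.0]]
wrist_force: [-0.0, 0.8, -1.1]
gripper_width: 45.6
```

```bash
cat > look.py <<'E'
from h import *
import sys
np.set_printoptions(precision=3,suppress=True)
tag=sys.argv[1];T=snap('top','t'+tag);S=snap('side','s'+tag)
st=arm.read_state();print(st['time_s'],st['position'],st['tool_rot'],st['wrist_force'],st['gripper_width'],'q',st['q'])
a=list(map(int,sys.argv[2].split(',')));b=list(map(int,sys.argv[3].split(',')))
f=lambda s,c:cv2.resize(s['image'][c[2]:c[3],c[0]:c[1],::-1],(400,int(400*(c[3]-c[2])/(c[1]-c[0]))),interpolation=3)
A,B=f(T,a),f(S,b);o=np.zeros((max(len(A),len(B)),800,3),np.uint8);o[:len(A),:400]=A;o[:len(B),400:]=B
cv2.imwrite(f'pics/L{tag}.png',o[:600])
E
python3 look.py 4 130,250,220,340 190,290,280,400
```

```text
6.3 [453.873 327.949  90.735] [[-0.453  0.892 -0.008]
 [ 0.892  0.453 -0.011]
 [-0.006 -0.012 -1.   ]] [-1.092  0.889 -2.102] 45.23614992734624 q [ 29.403  16.222 -19.154  55.311  -0.32   92.484]
```

View pics/L4.png

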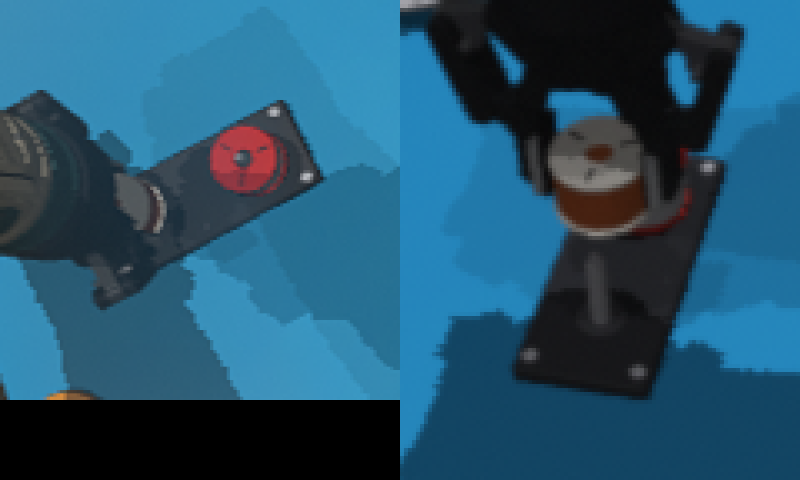

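```bash
python3 - <<'E'
from h import *
S=load('s4')
h=(np.array([200,152])+.5)/4-.5+[190,280];t=(np.array([194.5,258])+.5)/4-.5+[190,280]
a=onplane(S,h,119.6)[0];b=onplane(S,t,54)[0];print(a,b,b-a)
a=onplane(load('side0'),(np.array([397,90])+.5)/3.7-.5+[210,230],40);print(a)
E
```

```text
[452.75405131 326.93372087 119.6       ] [455.97416789 334.0630814   54.        ] [  3.22011659   7.12936054 -65.6       ]
[[509.32037928  23.09498257  40.        ]]
```

{"op": "jog_arm", "data": {"moves": [{"delta_rot":[0.6,-0.4,0],"delta_pos":[0.35,0.65,-0.8],"grip":-1},{"delta_rot":[0,0,0],"delta_pos":[0,0,-0.8],"grip":-1},{"delta_rot":[0,0,0],"delta_pos":[0,0,0],"grip":-1},{"delta_rot":[0,0,0],"delta_pos":[0,0,0],"grip":-1}]}}

```text
time_s: 6.7
position: [457.8, 333.0, 73.0]
tool_rot: [[-0.451, 0.893, -0.0], [0.893, 0.451, 0.0], [0.0, -0.0, -1.0]]
wrist_force: [-0.1, -0.0, -1.9]
gripper_width: 45.2
```

```bash
python3 look.py 5 150,230,240,320 200,290,290,390
```

```text
6.8 [457.717 333.103  73.182] [[-0.451  0.893 -0.001]
 [ 0.893  0.451  0.   ]
 [ 0.    -0.    -1.   ]] [-0.905 -0.124 -1.589] 45.16595729503335 q [ 29.494  17.448 -19.935  52.644   0.017  92.709]
```

View pics/L5.png

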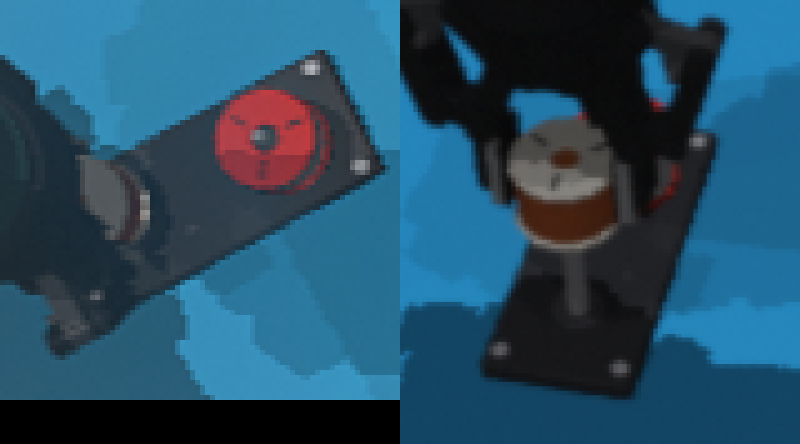

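{"op": "jog_arm", "data": {"moves": [{"delta_rot":[0,0,0],"delta_pos":[0,0.06,-0.8],"grip":-1},{"delta_rot":[0,0,0],"delta_pos":[0,0,-0.7],"grip":-1},{"delta_rot":[0,0,0],"delta_pos":[0,0,-0.4],"grip":-1},{"delta_rot":[0,0,0],"delta_pos":[0,0,0],"grip":-1}]}}

```text
time_s: 7.2
position: [457.9, 334.0, 52.9]
tool_rot: [[-0.451, 0.893, 0.0], [0.893, 0.451, 0.0], [0.0, 0.0, -1.0]]
wrist_force: [-1.7, 0.8, -2.6]
gripper_width: 45.2
```

{"op": "jog_arm", "data": {"moves": [{"delta_rot":[0,0,0],"delta_pos":[0,0,-0.5],"grip":-1},{"delta_rot":[0,0,0],"delta_pos":[0,0,-0.5],"grip":-1},{"delta_rot":[0,0,0],"delta_pos":[0,0,0],"grip":-1}]}}

```text
time_s: 7.5
position: [457.8, 334.0, 41.9]
tool_rot: [[-0.451, 0.893, -0.0], [0.893, 0.451, 0.0], [0.0, 0.0, -1.0]]
wrist_force: [-0.6, -0.3, -2.2]
gripper_width: 45.3
```

{"op": "jog_arm", "data": {"moves": [{"delta_rot":[0,0,0],"delta_pos":[0,0,-0.8],"grip":-1},{"delta_rot":[0,0,0],"delta_pos":[0,0,-0.8],"grip":-1},{"delta_rot":[0,0,0],"delta_pos":[0,0,-0.7],"grip":-1},{"delta_rot":[0,0,0],"delta_pos":[0,0,0],"grip":-1},{"delta_rot":[0,0,0],"delta_pos":[0,0,0],"grip":-1}]}}

```text
time_s: 8.0
position: [457.7, 333.9, 16.4]
tool_rot: [[-0.451, 0.893, -0.001], [0.893, 0.451, 0.0], [0.0, -0.0, -1.0]]
wrist_force: [0.3, 1.0, -1.0]
gripper_width: 45.4
```

{"op": "jog_arm", "data": {"moves": [{"delta_rot":[0,0,0],"delta_pos":[0,0,-0.2],"grip":-1},{"delta_rot":[0,0,0],"delta_pos":[0,0,-0.15],"grip":-1},{"delta_rot":[0,0,0],"delta_pos":[0,0,0],"grip":-1},{"delta_rot":[0,0,0],"delta_pos":[0,0,0],"grip":-1}]}}

```text
time_s: 8.4
position: [458.4, 334.3, 14.0]
tool_rot: [[-0.451, 0.893, 0.001], [0.893, 0.451, 0.001], [0.0, 0.001, -1.0]]
wrist_force: [0.2, -0.2, -1.2]
gripper_width: 45.5
```

{"op": "jog_arm", "data": {"moves": [{"delta_rot":[0,0,0],"delta_pos":[0,0,-0.1],"grip":-1},{"delta_rot":[0,0,0],"delta_pos":[0,0,0],"grip":-1}]}}

```text
time_s: 8.6
position: [458.8, 334.6, 13.6]
tool_rot: [[-0.451, 0.893, 0.002], [0.893, 0.451, 0.001], [0.0, 0.002, -1.0]]
wrist_force: [-0.8, -0.4, -1.7]
gripper_width: 45.6
```

{"op": "jog_arm", "data": {"moves": [{"delta_rot":[0,0,0],"delta_pos":[0,0,0],"grip":1},{"delta_rot":[0,0,0],"delta_pos":[0,0,0],"grip":1},{"delta_rot":[0,0,0],"delta_pos":[0,0,0],"grip":1},{"delta_rot":[0,0,0],"delta_pos":[0,0,0],"grip":1},{"delta_rot":[0,0,0],"delta_pos":[0,0,0],"grip":1},{"delta_rot":[0,0,0],"delta_pos":[0,0,0],"grip":1}]}}

```text
time_s: 9.2
position: [459.8, 335.1, 14.1]
tool_rot: [[-0.451, 0.893, 0.004], [0.893, 0.451, 0.002], [0.0, 0.004, -1.0]]
wrist_force: [-0.3, 0.6, 0.1]
gripper_width: 85.4
```

```bash
python3 look.py 6 150,230,240,320 200,290,290,390
```

```text
9.3 [459.792 335.084  14.045] [[-0.451  0.893  0.004]
 [ 0.893  0.451  0.002]
 [ 0.     0.004 -1.   ]] [-0.648  0.187  0.169] 85.62170052267628 q [ 29.567  21.673 -22.585  45.499   0.013  92.765]
```

View pics/L6.png

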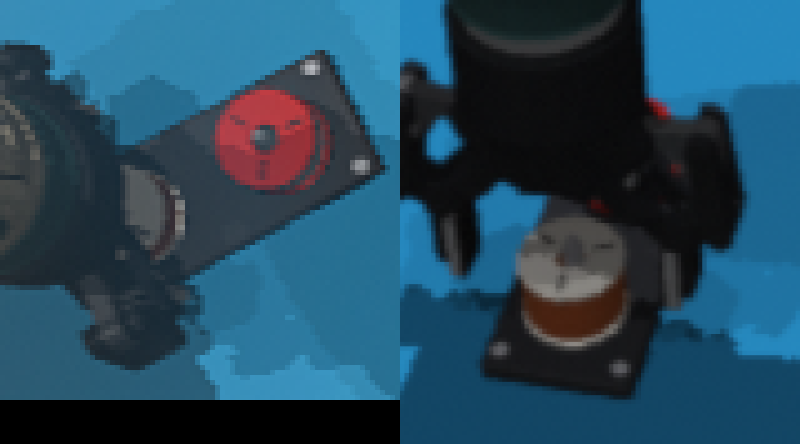

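The reel is down on the spindle and the fingers are clear of it. I'll raise straight up and check again.

{"op": "jog_arm", "data": {"moves": [{"delta_rot":[0,0,0],"delta_pos":[-0.1,0,2],"grip":1},{"delta_rot":[0,0,0],"delta_pos":[0,0,3],"grip":1},{"delta_rot":[0,0,0],"delta_pos":[0,0,4],"grip":1},{"delta_rot":[0,0,0],"delta_pos":[0,0,4],"grip":1},{"delta_rot":[0,0,0],"delta_pos":[0,0,4],"grip":1},{"delta_rot":[0,0,0],"delta_pos":[0,-2,3],"grip":1},{"delta_rot":[0,0,0],"delta_pos":[0,-4,2],"grip":1},{"delta_rot":[0,0,0],"delta_pos":[0,-4,0],"grip":1}]}}

```text
time_s: 10.1
position: [455.8, 234.0, 241.2]
tool_rot: [[-0.457, 0.889, 0.002], [0.889, 0.457, 0.0], [-0.001, 0.002, -1.0]]
wrist_force: [0.5, -0.8, 1.0]
gripper_width: 85.4
```

{"op": "jog_arm", "data": {"moves": [{"delta_rot":[0,0,0],"delta_pos":[-1,-4,0],"grip":1},{"delta_rot":[0,0,0],"delta_pos":[-1,-4,0],"grip":1},{"delta_rot":[0,0,0],"delta_pos":[-1,-4,0],"grip":1},{"delta_rot":[0,0,0],"delta_pos":[-1,-4,0],"grip":1},{"delta_rot":[0,0,0],"delta_pos":[-1,-4,0],"grip":1}]}}

```text
time_s: 10.6
position: [405.5, 27.7, 244.0]
tool_rot: [[-0.46, 0.888, 0.011], [0.888, 0.46, 0.001], [-0.004, 0.01, -1.0]]
wrist_force: [0.8, -0.6, 0.2]
gripper_width: 85.1
```

```bash
python3 look.py 7 150,230,240,320 200,290,290,390; python3 - <<'E'
from fit import *
T=load('t7');S=load('s7')
rT=(150,235,243,310);rS=(215,275,305,382)
for n,s,roi,rr in(('T',T,rT,'top0'),('S',S,rS,'side0')):
    def st(p):
        c,q=np.cos(p[2]),np.sin(p[2]);return [box(p,66,150,10),cyl(p[0]+q*38,p[1]-c*38,10,32,23),cyl(p[0]-q*38,p[1]+c*38,10,32,23)]
    p,f=fit(st,[475,299,.47],[(s,roi)]);c,q=np.cos(p[2]),np.sin(p[2])
    print(n,p,f,p[0]-q*38,p[1]+c*38)
    # red and white reel centroids? 
W=cloud(T)
for roi in [(150,190,265,305),(190,225,250,290)]:
    x0,x1,y0,y1=roi;P=W[y0:y1,x0:x1].reshape(-1,3);P=P[(P[:,2]>35)&(P[:,2]<50)];print(len(P),np.median(P,0))
E
```

```text
10.7 [404.903  25.429 243.812] [[-0.454  0.891  0.01 ]
 [ 0.891  0.454 -0.001]
 [-0.005  0.008 -1.   ]] [-0.357 -0.48   0.855] 85.54354100038007 q [ -5.57   -7.801 -25.545  71.703   0.021  57.448]
T [4.75039259e+02 3.01956970e+02 4.62729270e-01] 154.09019607843135 458.0763619565456 335.9607956890969
S [4.77211394e+02 2.96924864e+02 4.66689897e-01] 171.78823529411764 460.1139538150819 330.86123940586816
306 [458.52432911 333.50347815  42.08920553]
302 [491.34322279 266.07221875  42.04083554]
```

View pics/L7.png

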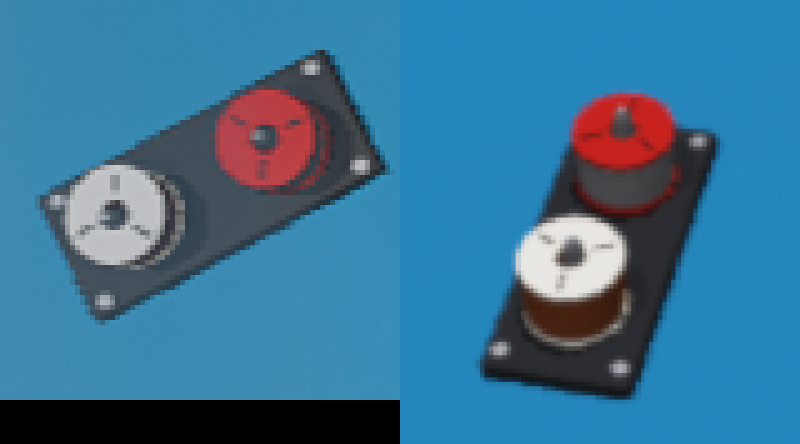

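The copper reel sits level with the red one: both tops measure z=42, and the spindle tip shows through its bore. Next is the lamp axis.

```bash
python3 - <<'E'
from h import *
np.set_printoptions(precision=2,suppress=True)
T=load('t7');S=load('s7')
z=lambda p,o,k:(np.array(p)+.5)/k-.5+np.array(o)
zt=132.5
for n,s,l,t in(('T',T,z((280,373),(400,220),5),z((466,320),(400,220),5)),('S',S,z((398,162),(360,150),6),z((446,75),(360,150),6))):
    L=onplane(s,l,zt)[0];Q=onplane(s,t,zt)[0];print(n,L,Q,L-Q,np.linalg.norm(L-Q),np.degrees(np.arctan2((L-Q)[1],(L-Q)[0]))-90)
a=[]
# overlay model for lamp mean
yaw=np.radians(13.4);h=np.array([-np.cos(yaw),-np.sin(yaw),0]);A=(h+[0,0,1])/np.sqrt(2)
W=cloud(T)
# depth-based axis fit: points of lamp body in T
Lm=(onplane(T,z((280,373),(400,220),5),zt)[0]+onplane(S,z((398,162),(360,150),6),zt)[0])/2
print('tail',Lm,'A',A,'mouth',Lm-70*A,'lens',Lm-135*A)
from scipy.optimize import least_squares
for n,s in(('T',T),('S',S)):
    P=cloud(s).reshape(-1,3);P=P[np.isfinite(P[:,2])]
    d=P-Lm;ax=d@A;r=np.linalg.norm(d-ax[:,None]*A,axis=1);k=(r<19)&(ax<-3)&(ax>-62);P=P[k];print(n,len(P))
    e1=np.cross([0,0,1],A);e1/=np.linalg.norm(e1);e2=np.cross(A,e1)
    def f(q):
        C=Lm+q[0]*e1+q[1]*e2;D=A+q[2]*e1+q[3]*e2;D/=np.linalg.norm(D);d=P-C;d=d-(d@D)[:,None]*D;return np.linalg.norm(d,axis=1)-13.5
    q=least_squares(f,[0,0,0,0],loss='soft_l1',f_scale=1.5);D=A+q.x[2]*e1+q.x[3]*e2;D/=np.linalg.norm(D);print(n,q.x,'tail',Lm+q.x[0]*e1+q.x[1]*e2,D,np.sqrt(np.median(q.fun**2)))
    im=s['image'].copy()
    for c,L in(((0,255,0),Lm),):
        t=np.linspace(0,2*np.pi,24);
        for b in(0,-70):
            X=L+b*A+13.5*(np.cos(t)[:,None]*e1+np.sin(t)[:,None]*e2)
            for u,v in np.round(proj(s,X)*1).astype(int): im[v,u]=c
    x0,x1,y0,y1=(405,505,225,305) if n=='T' else (360,440,150,230)
    cv2.imwrite(f'pics/o{n}.png',cv2.resize(im[y0:y1,x0:x1,::-1],None,fx=5,fy=5,interpolation=0))
a,b=cv2.imread('pics/oT.png'),cv2.imread('pics/oS.png');cv2.imwrite('pics/o.png',cv2.resize(np.hstack([a,b]),(800,355)))
E
```

```text
T [ 410.47 -273.48  132.5 ] [ 429.66 -350.37  132.5 ] [-19.19  76.88   0.  ] 79.24244822686467 14.01336939894989
S [ 412.02 -280.46  132.5 ] [ 429.4  -353.77  132.5 ] [-17.39  73.31   0.  ] 75.34808756371793 13.34125975098408
tail [ 411.24 -276.97  132.5 ] A [-0.69 -0.16  0.71] mouth [ 459.39 -265.5    83.  ] lens [ 504.1  -254.85   37.04]
T 277
T [-2.17 -1.34  0.01  0.01] tail [ 409.82 -275.08  131.55] [-0.68 -0.17  0.71] 0.6645387555536537
S 233
S [-0.38  0.12  0.02 -0.  ] tail [ 411.23 -276.58  132.58] [-0.68 -0.18  0.71] 1.1203388810626738
```

View pics/o.png

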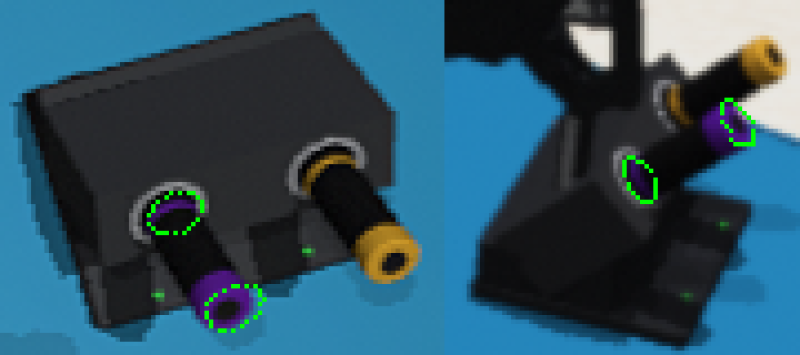

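{"op": "jog_arm", "data": {"moves": [{"delta_rot":[0,0,8],"delta_pos":[-0.2,-3.5,0],"grip":0.3},{"delta_rot":[0,0,8],"delta_pos":[-0.2,-3.5,0],"grip":0.3},{"delta_rot":[0,0,8],"delta_pos":[-0.2,-3.5,0],"grip":0.3},{"delta_rot":[0,0,8],"delta_pos":[-0.2,-3.5,0],"grip":0.3},{"delta_rot":[0,0,8],"delta_pos":[-0.2,-3.5,0],"grip":0.3},{"delta_rot":[0,0,8],"delta_pos":[-0.2,-3.5,0],"grip":0.3},{"delta_rot":[0,0,8],"delta_pos":[-0.2,-3.5,0],"grip":0.3},{"delta_rot":[0,0,8],"delta_pos":[-0.2,-3.5,0],"grip":0.3}]}}

```text
time_s: 11.5
position: [390.3, -249.3, 244.6]
tool_rot: [[-0.999, -0.033, 0.008], [-0.033, 0.999, 0.014], [-0.008, 0.013, -1.0]]
wrist_force: [1.4, 0.4, -0.5]
gripper_width: 55.3
```

{"op": "jog_arm", "data": {"moves": [{"delta_rot":[1.9,-7.8,2],"delta_pos":[-0.2,-1.5,0],"grip":0.3},{"delta_rot":[1.9,-7.8,2],"delta_pos":[-0.2,-1.5,0],"grip":0.3},{"delta_rot":[1.9,-7.8,2],"delta_pos":[-0.2,0,0],"grip":0.3},{"delta_rot":[1.9,-7.8,2],"delta_pos":[0,0,0],"grip":0.3},{"delta_rot":[0,0,0],"delta_pos":[0,0,0],"grip":0.3}]}}

```text
time_s: 12.0
position: [388.7, -285.5, 246.0]
tool_rot: [[-0.823, -0.208, 0.529], [-0.134, 0.975, 0.175], [-0.552, 0.073, -0.831]]
wrist_force: [-0.2, 1.2, -0.1]
gripper_width: 55.4
```

```bash
cat > goal.py <<'E'
from h import *
from scipy.spatial.transform import Rotation as Ro
np.set_printoptions(precision=3,suppress=True)
yaw=np.radians(14);h=np.array([-np.cos(yaw),-np.sin(yaw),0]);A=(h+[0,0,1])/np.sqrt(2)
tail=np.array([410.5,-275.8,132.1])
y=np.array([-np.sin(yaw),np.cos(yaw),0]);Rg=np.c_[np.cross(y,-A),y,-A]
def rep(R=Rg,P=None):
    st=arm.read_state();dr=Ro.from_matrix(R@st['tool_rot'].T).as_rotvec(degrees=True)
    d=st['position']-tail
    print(st['time_s'],'pos',st['position'],'drot',dr,'along',d@A,'perp',d-(d@A)*A,'q',st['q'],'F',st['wrist_force'],'w',st['gripper_width'])
    if P is not None: print('dpos',(P-st['position'])/10)
E
python3 -c "
from goal import *
rep(P=tail+40*A)"
```

```text
12.0 pos [ 388.675 -285.472  246.002] drot [ -1.503 -12.036   1.522] along 97.16944499944991 perp [44.843  6.95  45.193] q [-64.142  -6.048 -29.922  61.107  33.507 -73.418] F [-0.164  1.158 -0.078] w 55.43320601188249
dpos [-0.562  0.283 -8.562]
```

{"op": "jog_arm", "data": {"moves": [{"delta_rot":[-0.8,-6,0.8],"delta_pos":[-0.2,0.1,-2],"grip":0.3},{"delta_rot":[-0.7,-6,0.7],"delta_pos":[-0.2,0.1,-2],"grip":0.3},{"delta_rot":[0,0,0],"delta_pos":[-0.1,0.1,-2],"grip":0.3},{"delta_rot":[0,0,0],"delta_pos":[0,0,-1],"grip":0.3},{"delta_rot":[0,0,0],"delta_pos":[0,0,0],"grip":0.3},{"delta_rot":[0,0,0],"delta_pos":[0,0,0],"grip":0.3}]}}

```text
time_s: 12.6
position: [388.0, -283.4, 177.8]
tool_rot: [[-0.684, -0.245, 0.687], [-0.178, 0.969, 0.169], [-0.707, -0.007, -0.707]]
wrist_force: [0.3, 0.0, 0.6]
gripper_width: 55.6
```

```bash
python3 -c "
from goal import *
rep(P=tail+25*A)"
```

```text
12.6 pos [ 387.966 -283.376  177.805] drot [ 0.401  0.132 -0.202] along 49.07486509110753 perp [11.137  0.819 11.004] q [-70.253  -2.945 -41.171  45.833  44.722 -82.184] F [0.262 0.04  0.569] w 55.56238996331643
dpos [ 0.538  0.33  -2.803]
```

{"op": "jog_arm", "data": {"moves": [{"delta_rot":[0.4,0.1,-0.2],"delta_pos":[-0.5,0.1,-1.5],"grip":0.3},{"delta_rot":[0,0,0],"delta_pos":[0,0,0],"grip":0.3},{"delta_rot":[0,0,0],"delta_pos":[0,0,0],"grip":0.3}]}}

```text
time_s: 12.9
position: [384.6, -284.1, 164.4]
tool_rot: [[-0.684, -0.244, 0.687], [-0.176, 0.97, 0.169], [-0.707, -0.005, -0.707]]
wrist_force: [0.2, -0.9, 0.2]
gripper_width: 55.3
```

```bash
python3 -c "
from goal import *
rep(P=tail+15*A)"; python3 look.py 8 400,510,220,330 350,470,110,230
```

```text
12.9 pos [ 384.566 -284.134  164.434] drot [ 0.282  0.095 -0.146] along 42.08269983133786 perp [ 2.939 -1.136  2.577] q [-70.78   -1.816 -42.059  44.405  44.773 -82.843] F [ 0.224 -0.913  0.204] w 55.29163405608142
dpos [ 1.564  0.577 -2.173]
13.0 [ 384.34  -283.79   164.244] [[-0.685 -0.244  0.687]
 [-0.176  0.97   0.17 ]
 [-0.707 -0.005 -0.707]] [ 0.015 -0.423  0.013] 55.306321126748756 q [-70.789  -1.828 -42.09   44.428  44.763 -82.851]
```

View pics/L8.png

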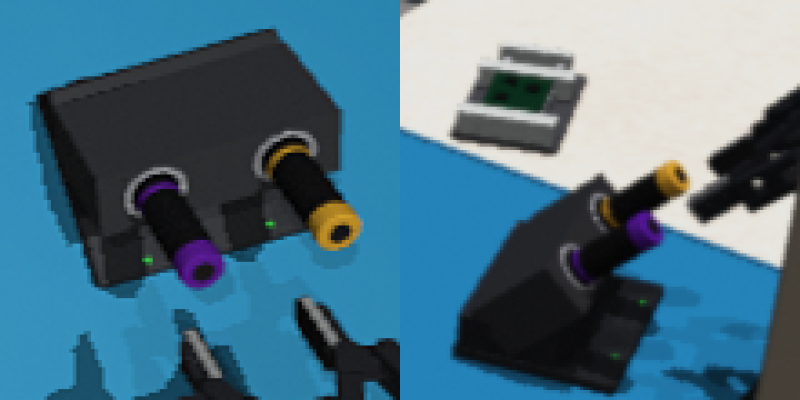

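```bash
python3 - <<'E'
from goal import *
T=load('t8');S=load('s8')
P=np.array([384.4,-284,164.3])
st=arm.read_state();R=st['tool_rot'];P=st['position']
out=[]
for s,c in((T,(430,490,250,330)),(S,(390,470,120,200))):
    k=8;im=cv2.resize(s['image'][c[2]:c[3],c[0]:c[1],::-1],None,fx=k,fy=k,interpolation=3)
    def d(X,col):
        for u,v in (proj(s,X)-[c[0],c[2]]+.5)*k-.5: cv2.circle(im,(int(round(u)),int(round(v))),3,col,-1)
    back=13*(55/85)**2
    d([P],(0,0,255))
    for sg in(1,-1):d([P+R[:,1]*sg*27.7-R[:,2]*back+R[:,0]*x for x in(-11,11)],(0,255,255))
    d([tail+A*t for t in(-70,-35,0,20,42)],(0,255,0))
    out.append(im[:600])
o=np.zeros((640,480+640,3),np.uint8)
o[:out[0].shape[0],:480]=out[0];o[:out[1].shape[0],480:]=out[1]
cv2.imwrite('pics/p8.png',cv2.resize(o,(800,457)))
W=cloud(T)[305:330,440:490]
E
```

```text
(no output)
```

View pics/p8.png

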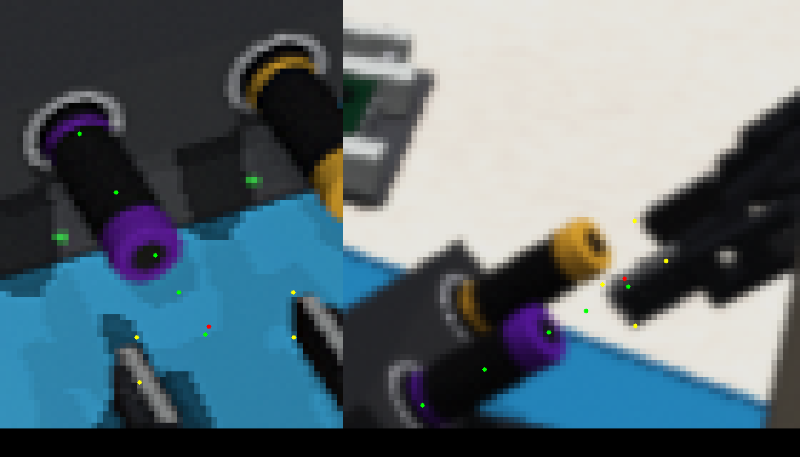

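{"op": "jog_arm", "data": {"moves": [{"delta_rot":[0.3,0.1,-0.1],"delta_pos":[0.1,0.2,-0.95],"grip":0.3},{"delta_rot":[0,0,0],"delta_pos":[0.7,0.15,-0.7],"grip":0.3},{"delta_rot":[0,0,0],"delta_pos":[0,0,0],"grip":0.3},{"delta_rot":[0,0,0],"delta_pos":[0,0,0],"grip":0.3}]}}

```text
time_s: 13.4
position: [392.5, -280.6, 146.9]
tool_rot: [[-0.687, -0.242, 0.686], [-0.171, 0.97, 0.171], [-0.707, 0.0, -0.708]]
wrist_force: [0.6, 0.1, -0.7]
gripper_width: 55.4
```

```bash
python3 -c "
from goal import *
rep(P=tail-5*A)"
```

```text
13.4 pos [ 392.491 -280.648  146.888] drot [-0.012 -0.041  0.014] along 23.64196633147079 perp [-1.788 -0.804 -1.929] q [-69.44   -0.315 -43.271  40.542  44.591 -80.749] F [ 0.589  0.053 -0.675] w 55.44314388419504
dpos [ 2.144  0.57  -1.832]
```

{"op": "jog_arm", "data": {"moves": [{"delta_rot":[0,0,0],"delta_pos":[1.2,0.3,-1.1],"grip":0.3},{"delta_rot":[0,0,0],"delta_pos":[1.2,0.3,-1.1],"grip":0.3},{"delta_rot":[0,0,0],"delta_pos":[1.1,0.3,-1.1],"grip":0.3},{"delta_rot":[0,0,0],"delta_pos":[0,0,0],"grip":0.3},{"delta_rot":[0,0,0],"delta_pos":[0,0,0],"grip":0.3}]}}

```text
time_s: 13.9
position: [428.1, -272.9, 114.1]
tool_rot: [[-0.687, -0.24, 0.686], [-0.171, 0.971, 0.169], [-0.707, -0.002, -0.708]]
wrist_force: [0.0, -0.4, 0.0]
gripper_width: 55.1
```

```bash
python3 -c "
from goal import *
rep(P=tail-54*A)";  python3 look.py 9 400,510,220,330 350,470,110,230
```

```text
13.9 pos [ 428.072 -272.883  114.074] drot [ 0.101 -0.015  0.097] along -25.301482215752877 perp [ 0.213 -1.411 -0.135] q [-64.074   3.352 -45.028  29.781  43.7   -73.255] F [ 0.003 -0.37   0.006] w 55.11232699509344
dpos [ 1.948  0.632 -2.016]
14.0 [ 427.963 -273.197  114.291] [[-0.687 -0.24   0.686]
 [-0.171  0.971  0.168]
 [-0.707 -0.002 -0.708]] [-0.419 -0.786  0.624] 55.28507565364191 q [-64.103   3.325 -45.024  29.783  43.696 -73.233]
```

View pics/L9.png

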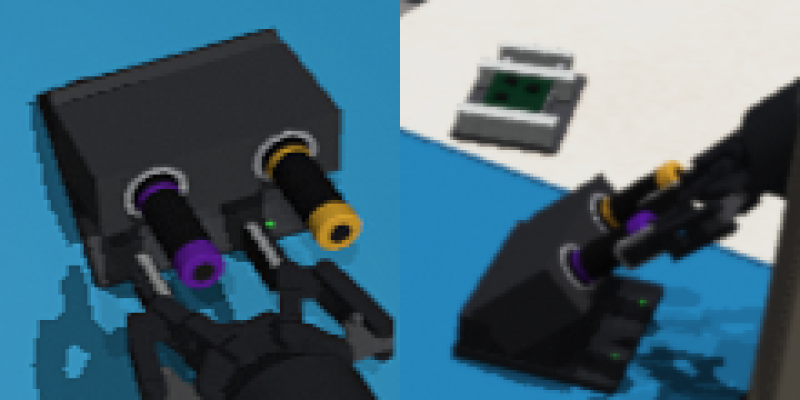

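{"op": "jog_arm", "data": {"moves": [{"delta_rot":[0,0,0],"delta_pos":[1.0,0.35,-1.0],"grip":0.3},{"delta_rot":[0,0,0],"delta_pos":[0.9,0.3,-1.0],"grip":0.3},{"delta_rot":[0,0,0],"delta_pos":[0,0,0],"grip":0.3},{"delta_rot":[0,0,0],"delta_pos":[0,0,0],"grip":0.3}]}}

```text
time_s: 14.4
position: [447.0, -269.9, 96.7]
tool_rot: [[-0.686, -0.237, 0.689], [-0.172, 0.972, 0.163], [-0.707, -0.007, -0.707]]
wrist_force: [0.1, 0.6, 0.3]
gripper_width: 55.9
```

```bash
python3 -c "
from goal import *
rep(P=tail-54*A)"
```

```text
14.4 pos [ 447.032 -269.917   96.74 ] drot [0.375 0.122 0.318] along -51.07455477969896 perp [ 1.49  -2.854  0.755] q [-61.389   5.574 -45.813  23.796  43.026 -69.366] F [0.05  0.597 0.27 ] w 55.925633350544175
dpos [ 0.052  0.335 -0.282]
```

{"op": "jog_arm", "data": {"moves": [{"delta_rot":[0.4,0.1,0.3],"delta_pos":[0.0,0.35,-0.25],"grip":0.3},{"delta_rot":[0,0,0],"delta_pos":[0,0,0],"grip":0.3},{"delta_rot":[0,0,0],"delta_pos":[0,0,0],"grip":0.3}]}}

```text
time_s: 14.7
position: [446.7, -267.7, 95.6]
tool_rot: [[-0.686, -0.241, 0.687], [-0.171, 0.971, 0.17], [-0.708, -0.001, -0.706]]
wrist_force: [1.2, 0.1, 0.5]
gripper_width: 55.4
```

```bash
python3 -c "
from goal import *
rep(P=tail-54*A)"
```

```text
14.7 pos [ 446.656 -267.655   95.555] drot [0.05  0.067 0.077] along -52.04177521327002 perp [ 0.45  -0.757  0.254] q [-61.369   5.753 -45.794  24.124  43.186 -69.622] F [1.249 0.099 0.483] w 55.3723378837535
dpos [ 0.089  0.109 -0.164]
```

Aligned to within 1 mm. Closing on the lamp.

{"op": "jog_arm", "data": {"moves": [{"delta_rot":[0,0,0],"delta_pos":[0,0,0],"grip":-1},{"delta_rot":[0,0,0],"delta_pos":[0,0,0],"grip":-1},{"delta_rot":[0,0,0],"delta_pos":[0,0,0],"grip":-1},{"delta_rot":[0,0,0],"delta_pos":[0,0,0],"grip":-1},{"delta_rot":[0,0,0],"delta_pos":[0,0,0],"grip":-1}], "squeeze": 50}}

```text
time_s: 15.2
position: [446.5, -267.4, 96.0]
tool_rot: [[-0.685, -0.24, 0.688], [-0.17, 0.971, 0.17], [-0.708, -0.001, -0.706]]
wrist_force: [0.2, -0.3, 0.2]
gripper_width: 25.8
```

```bash
python3 -c "
from goal import *
rep(P=tail-54*A)"
```

```text
15.2 pos [ 446.452 -267.383   96.049] drot [0.003 0.112 0.089] along -51.59838781278457 perp [ 0.55  -0.409  0.434] q [-61.406   5.69  -45.811  24.197  43.252 -69.635] F [ 0.196 -0.332  0.193] w 25.79518128545861
dpos [ 0.11   0.082 -0.213]
```

{"op": "jog_arm", "data": {"moves": [{"delta_rot":[0,0,0],"delta_pos":[-0.7,-0.17,0.7],"grip":-1},{"delta_rot":[0,0,0],"delta_pos":[-0.7,-0.17,0.7],"grip":-1},{"delta_rot":[0,0,0],"delta_pos":[0,0,0],"grip":-1},{"delta_rot":[0,0,0],"delta_pos":[0,0,0],"grip":-1}]}}

```text
time_s: 15.6
position: [432.2, -270.4, 109.7]
tool_rot: [[-0.685, -0.241, 0.687], [-0.171, 0.97, 0.171], [-0.708, -0.0, -0.706]]
wrist_force: [1.3, 1.1, -0.7]
gripper_width: 26.0
```

```bash
python3 -c "
from goal import *
rep(P=tail+4*A)"
```

```text
15.6 pos [ 432.247 -270.427  109.704] drot [-0.005  0.082  0.036] along -31.67598817713558 perp [ 0.014 -0.046  0.002] q [-63.442   3.865 -45.318  28.468  43.711 -72.443] F [ 1.279  1.096 -0.668] w 25.985454564027872
dpos [-2.449 -0.606  2.522]
```

{"op": "jog_arm", "data": {"moves": [{"delta_rot":[0,0,0],"delta_pos":[-0.69,-0.17,0.72],"grip":-1},{"delta_rot":[0,0,0],"delta_pos":[-0.69,-0.17,0.72],"grip":-1},{"delta_rot":[0,0,0],"delta_pos":[-0.69,-0.17,0.72],"grip":-1},{"delta_rot":[0,0,0],"delta_pos":[0,0,0],"grip":-1},{"delta_rot":[0,0,0],"delta_pos":[0,0,0],"grip":-1}]}}

```text
time_s: 16.1
position: [412.0, -275.5, 130.2]
tool_rot: [[-0.685, -0.243, 0.687], [-0.172, 0.97, 0.171], [-0.708, -0.001, -0.706]]
wrist_force: [-0.0, 1.0, -1.0]
gripper_width: 25.9
```

```bash
python3 -c "
from goal import *
rep(P=tail+30*A)"
```

```text
16.1 pos [ 411.978 -275.5    130.243] drot [ 0.044  0.062 -0.046] along -2.3787916949893626 perp [-0.154 -0.107 -0.175] q [-66.471   1.435 -44.305  34.833  44.262 -76.699] F [-0.038  1.038 -0.956] w 25.9326768802813
dpos [-2.206 -0.543  2.307]
```

{"op": "jog_arm", "data": {"moves": [{"delta_rot":[0,0,0],"delta_pos":[-0.7,-0.17,0.74],"grip":-1},{"delta_rot":[0,0,0],"delta_pos":[-0.7,-0.17,0.74],"grip":-1},{"delta_rot":[0,0,0],"delta_pos":[-0.7,-0.17,0.74],"grip":-1},{"delta_rot":[0,0,0],"delta_pos":[-0.5,-0.1,1.5],"grip":-1},{"delta_rot":[0,0,0],"delta_pos":[0,0,0],"grip":-1}]}}

```text
time_s: 16.6
position: [385.5, -279.4, 164.4]
tool_rot: [[-0.688, -0.245, 0.684], [-0.171, 0.97, 0.175], [-0.706, 0.003, -0.709]]
wrist_force: [-0.5, -0.4, -1.8]
gripper_width: 25.6
```

```bash
python3 -c "
from goal import *
rep(P=tail+40*A)"; python3 look.py 10 400,510,220,330 350,470,110,230
```

```text
16.6 pos [ 385.545 -279.36   164.398] drot [-0.163 -0.16  -0.182] along 40.56920329045652 perp [2.88  3.38  3.612] q [-70.346  -2.022 -42.183  44.607  44.644 -82.297] F [-0.494 -0.431 -1.838] w 25.62482007209805
dpos [-0.249 -0.328 -0.401]
16.7 [ 385.149 -277.899  162.749] [[-0.689 -0.245  0.682]
 [-0.169  0.969  0.178]
 [-0.705  0.007 -0.709]] [ 1.336  1.147 -1.297] 26.15262256816204 q [-70.313  -1.941 -42.324  44.563  44.614 -82.286]
```

View pics/L10.png

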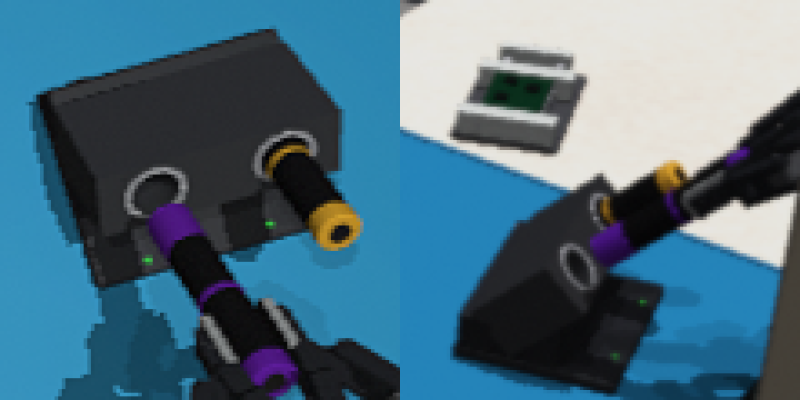

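{"op": "jog_arm", "data": {"moves": [{"delta_rot":[0,0,0],"delta_pos":[-0.3,0,2],"grip":-1},{"delta_rot":[0,0,0],"delta_pos":[0,0,3],"grip":-1},{"delta_rot":[0,0,0],"delta_pos":[0,1,3],"grip":-1},{"delta_rot":[-1.7,7,0],"delta_pos":[0,2,1],"grip":-1},{"delta_rot":[-1.7,7,0],"delta_pos":[0,3,0],"grip":-1},{"delta_rot":[-1.7,7,0],"delta_pos":[0,3,0],"grip":-1},{"delta_rot":[-1.7,7,0],"delta_pos":[0,3,0],"grip":-1},{"delta_rot":[-1.7,7,0],"delta_pos":[0,3,0],"grip":-1}]}}

```text
time_s: 17.5
position: [378.6, -123.4, 246.2]
tool_rot: [[-0.968, -0.218, 0.125], [-0.214, 0.976, 0.039], [-0.131, 0.011, -0.991]]
wrist_force: [1.5, -0.3, -2.5]
gripper_width: 25.9
```

```bash
cat >> goal.py <<'E'
Rd=np.c_[np.cross(y,[0,0,-1.]),y,[0,0,-1.]]
spot=np.array([587.3,21.4,8])
E
python3 -c "
from goal import *
rep(Rd,spot+[0,0,180])"
```

```text
17.5 pos [ 378.597 -123.408  246.217] drot [-2.344  7.166  1.474] along 76.51320754634361 perp [ 20.593 165.481  60.014] q [-31.609 -12.656 -29.458  68.234   5.681 -43.886] F [ 1.483 -0.26  -2.469] w 25.887213109589826
dpos [20.87  14.481 -5.822]
```

{"op": "jog_arm", "data": {"moves": [{"delta_rot":[-0.8,2.4,0.5],"delta_pos":[2.5,1.8,-0.5],"grip":-1},{"delta_rot":[-0.8,2.4,0.5],"delta_pos":[3.4,2.4,-0.5],"grip":-1},{"delta_rot":[-0.7,2.3,0.5],"delta_pos":[3.4,2.4,-0.5],"grip":-1},{"delta_rot":[0,0,0],"delta_pos":[3.4,2.4,0],"grip":-1},{"delta_rot":[0,0,0],"delta_pos":[3.4,2.4,0],"grip":-1},{"delta_rot":[0,0,0],"delta_pos":[2.5,1.8,0],"grip":-1},{"delta_rot":[0,0,0],"delta_pos":[0,0,0],"grip":-1},{"delta_rot":[0,0,0],"delta_pos":[0,0,0],"grip":-1}]}}

```text
time_s: 18.3
position: [573.0, 28.0, 218.1]
tool_rot: [[-0.966, -0.258, -0.013], [-0.258, 0.966, 0.002], [0.012, 0.005, -1.0]]
wrist_force: [-0.1, 0.1, -0.5]
gripper_width: 26.2
```

```bash
python3 -c "
from goal import *
rep(Rd,spot+[0,0,150])";python3 look.py 11 260,360,170,300 230,360,170,300
```

```text
18.3 pos [572.956  27.973 218.093] drot [-0.128 -0.737 -0.972] along -102.6201728989777 perp [ 92.048 286.218 158.557] q [ -3.699  11.579  -8.571  70.595   0.074 -18.672] F [-0.134  0.079 -0.486] w 26.203964076741443
dpos [ 1.434 -0.657 -6.009]
18.4 [572.315  27.094 218.607] [[-0.966 -0.257 -0.012]
 [-0.257  0.966  0.002]
 [ 0.012  0.005 -1.   ]] [-0.501  0.046 -1.689] 25.953879828577882 q [ -3.789  11.476  -8.634  70.609   0.069 -18.681]
```

View pics/L11.png

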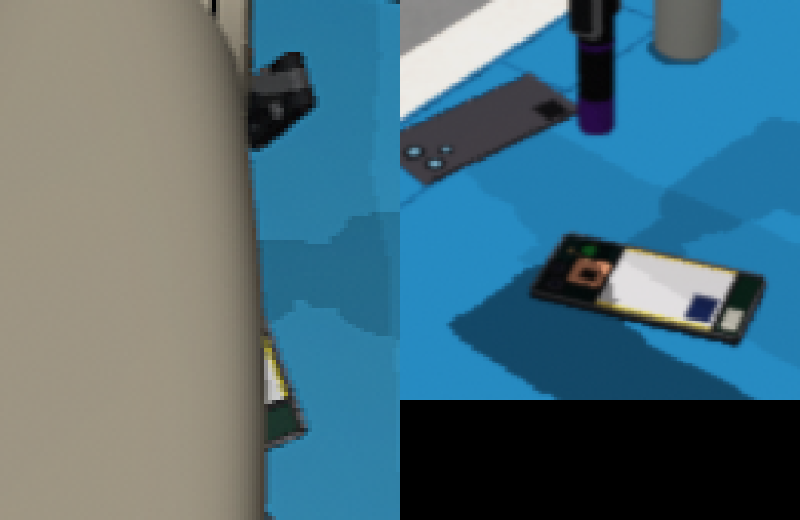

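{"op": "jog_arm", "data": {"moves": [{"delta_rot":[0,-0.7,-0.5],"delta_pos":[1.4,-0.6,-1.5],"grip":-1},{"delta_rot":[0,0,0],"delta_pos":[0,0,-2],"grip":-1},{"delta_rot":[0,0,0],"delta_pos":[0,0,-2],"grip":-1},{"delta_rot":[0,0,0],"delta_pos":[0,0,-0.5],"grip":-1},{"delta_rot":[0,0,0],"delta_pos":[0,0,0],"grip":-1},{"delta_rot":[0,0,0],"delta_pos":[0,0,0],"grip":-1}]}}

```text
time_s: 19.0
position: [582.2, 16.9, 158.5]
tool_rot: [[-0.97, -0.241, 0.001], [-0.241, 0.97, 0.002], [-0.001, 0.002, -1.0]]
wrist_force: [0.2, -0.8, -1.5]
gripper_width: 25.8
```

```bash
cat > chk.py <<'E'
from goal import *
import sys
rep(Rd,spot+[0,0,113.4])
tag=sys.argv[1];S=snap('side',tag);st=arm.read_state();P=st['position'];R=st['tool_rot']
roi=(265,358,235,290);x0,x1,y0,y1=roi
im=S['image'].astype(int);sub=im[y0:y1,x0:x1].astype(float);w=np.clip(sub[...,1]-np.maximum(sub[...,0],sub[...,2])-40,0,None)
v,u=np.mgrid[y0:y1,x0:x1]
if w.sum()>0: print('green',(u*w).sum()/w.sum(),(v*w).sum()/w.sum(),'ref 290.96 250.75')
c=(250,340,170,270);k=6
o=cv2.resize(S['image'][c[2]:c[3],c[0]:c[1],::-1],None,fx=k,fy=k,interpolation=3)
def d(X,col):
    for a,b in (proj(S,X)-[c[0],c[2]]+.5)*k-.5: cv2.circle(o,(int(round(a)),int(round(b))),2,col,-1)
t=np.linspace(0,2*np.pi,30)
L=P+R[:,2]*83.4
d(L+13.5*np.c_[np.cos(t),np.sin(t),0*t],(0,255,0));d([L+R[:,2]*-q for q in range(0,100,10)],(0,255,255))
d([spot],(0,0,255))
cv2.imwrite(f'pics/{tag}z.png',o)
E
python3 chk.py s12
```

```text
19.0 pos [582.223  16.884 158.467] drot [-0.112  0.053  0.038] along -149.24319945799596 perp [ 69.327 267.154 131.898] q [ -4.755  14.263 -12.671  63.022   0.115 -18.716] F [ 0.235 -0.753 -1.509] w 25.84973236261916
dpos [ 0.508  0.452 -3.707]
green 291.09615384615387 250.94230769230768 ref 290.96 250.75
```

View pics/s12z.png

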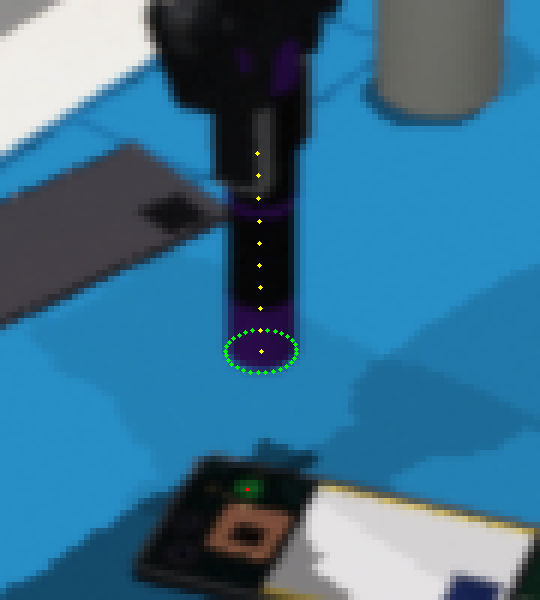

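{"op": "jog_arm", "data": {"moves": [{"delta_rot":[0,0,0],"delta_pos":[0.5,0.45,-1.2],"grip":-1},{"delta_rot":[0,0,0],"delta_pos":[0,0,-1.2],"grip":-1},{"delta_rot":[0,0,0],"delta_pos":[0,0,-0.6],"grip":-1},{"delta_rot":[0,0,0],"delta_pos":[0,0,0],"grip":-1},{"delta_rot":[0,0,0],"delta_pos":[0,0,0],"grip":-1}]}}

```text
time_s: 19.55
position: [589.5, 21.9, 128.3]
tool_rot: [[-0.97, -0.242, 0.005], [-0.242, 0.97, 0.002], [-0.006, 0.0, -1.0]]
wrist_force: [0.5, 0.3, -1.4]
gripper_width: 26.0
```

```bash
python3 chk.py s13
```

```text
19.55 pos [589.475  21.883 128.27 ] drot [-0.094  0.313  0.019] along -176.42645103838527 perp [ 57.929 267.503 120.923] q [ -4.209  16.258 -13.975  59.461   0.117 -18.19 ] F [ 0.499  0.325 -1.417] w 26.022867112981494
dpos [-0.218 -0.048 -0.687]
```

View pics/s13z.png

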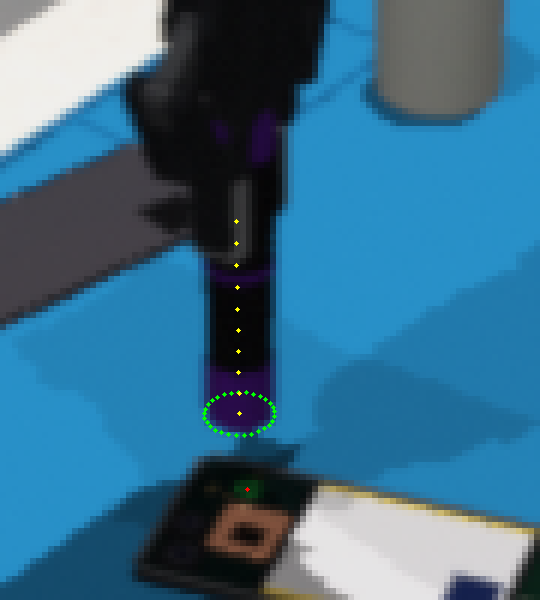

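{"op": "jog_arm", "data": {"moves": [{"delta_rot":[0,0.3,0],"delta_pos":[-0.2,-0.05,-0.6],"grip":-1},{"delta_rot":[0,0,0],"delta_pos":[0,0,0],"grip":-1},{"delta_rot":[0,0,0],"delta_pos":[0,0,0],"grip":-1},{"delta_rot":[0,0,0],"delta_pos":[0,0,0],"grip":-1},{"delta_rot":[0,0,0],"delta_pos":[0,0,0],"grip":-1}]}}

```text
time_s: 20.1
position: [587.8, 21.2, 122.6]
tool_rot: [[-0.97, -0.242, 0.001], [-0.242, 0.97, 0.002], [-0.001, 0.001, -1.0]]
wrist_force: [0.2, 0.9, -0.8]
gripper_width: 26.4
```

{"op": "jog_arm", "data": {"moves": [{"delta_rot":[0,0,0],"delta_pos":[0,0,0],"grip":-1},{"delta_rot":[0,0,0],"delta_pos":[0,0,0],"grip":-1},{"delta_rot":[0,0,0],"delta_pos":[0,0,0],"grip":-1},{"delta_rot":[0,0,0],"delta_pos":[0,0,0],"grip":-1},{"delta_rot":[0,0,0],"delta_pos":[0,0,0],"grip":-1},{"delta_rot":[0,0,0],"delta_pos":[0,0,0],"grip":-1},{"delta_rot":[0,0,0],"delta_pos":[0,0,0],"grip":-1},{"delta_rot":[0,0,0],"delta_pos":[0,0,0],"grip":-1}]}}

```text
time_s: 20.9
position: [588.2, 21.2, 123.1]
tool_rot: [[-0.97, -0.241, 0.002], [-0.241, 0.97, 0.001], [-0.002, 0.001, -1.0]]
wrist_force: [-0.8, 0.3, -1.8]
gripper_width: 26.0
```

```bash
python3 chk.py s14
```

```text
20.9 pos [588.174  21.185 123.108] drot [-0.083  0.119  0.027] along -179.06459251595027 perp [ 54.818 266.353 117.626] q [ -4.274  16.525 -14.3    59.062   0.091 -18.247] F [-0.825  0.288 -1.792] w 25.985562509979907
dpos [-0.087  0.022 -0.171]
```

View pics/s14z.png

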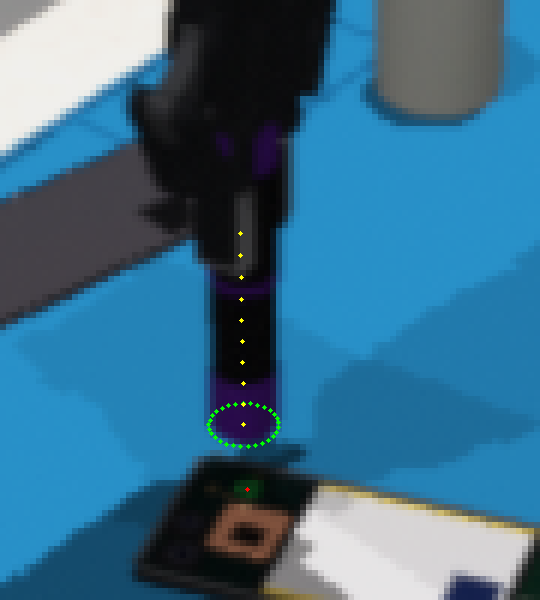

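{"op": "jog_arm", "data": {"moves": [{"delta_rot":[0,0,0],"delta_pos":[0,0,0],"grip":-1},{"delta_rot":[0,0,0],"delta_pos":[0,0,0],"grip":-1},{"delta_rot":[0,0,0],"delta_pos":[0,0,0],"grip":-1},{"delta_rot":[0,0,0],"delta_pos":[0,0,0],"grip":-1},{"delta_rot":[0,0,0],"delta_pos":[0,0,0],"grip":-1},{"delta_rot":[0,0,0],"delta_pos":[0,0,0],"grip":-1},{"delta_rot":[0,0,0],"delta_pos":[0,0,0],"grip":-1},{"delta_rot":[0,0,0],"delta_pos":[0,0,0],"grip":-1}]}}

```text
time_s: 21.75
position: [588.2, 21.2, 123.1]
tool_rot: [[-0.97, -0.241, 0.002], [-0.241, 0.97, 0.001], [-0.002, 0.001, -1.0]]
wrist_force: [-0.1, 0.0, -1.4]
gripper_width: 26.2
```

{"op": "jog_arm", "data": {"moves": [{"delta_rot":[0,0,0],"delta_pos":[0,0,0],"grip":-1},{"delta_rot":[0,0,0],"delta_pos":[0,0,0],"grip":-1},{"delta_rot":[0,0,0],"delta_pos":[0,0,0],"grip":-1},{"delta_rot":[0,0,0],"delta_pos":[0,0,0],"grip":-1},{"delta_rot":[0,0,0],"delta_pos":[0,0,0],"grip":-1},{"delta_rot":[0,0,0],"delta_pos":[0,0,0],"grip":-1},{"delta_rot":[0,0,0],"delta_pos":[0,0,0],"grip":-1},{"delta_rot":[0,0,0],"delta_pos":[0,0,0],"grip":-1}]}}

```text
time_s: 22.55
position: [588.2, 21.2, 123.1]
tool_rot: [[-0.97, -0.242, 0.002], [-0.242, 0.97, 0.001], [-0.002, 0.001, -1.0]]
wrist_force: [-1.3, 0.5, -2.2]
gripper_width: 26.1
```

{"op": "jog_arm", "data": {"moves": [{"delta_rot":[0,0,0],"delta_pos":[-0.05,0,-0.05],"grip":-1},{"delta_rot":[0,0,0],"delta_pos":[0,0,0],"grip":-1},{"delta_rot":[0,0,0],"delta_pos":[0,0,0],"grip":-1},{"delta_rot":[0,0,0],"delta_pos":[0,0,0],"grip":-1},{"delta_rot":[0,0,0],"delta_pos":[0,0,0],"grip":-1},{"delta_rot":[0,0,0],"delta_pos":[0,0,0],"grip":-1},{"delta_rot":[0,0,0],"delta_pos":[0,0,0],"grip":-1},{"delta_rot":[0,0,0],"delta_pos":[0,0,0],"grip":-1}]}}

```text
time_s: 23.35
position: [587.6, 21.2, 122.5]
tool_rot: [[-0.97, -0.242, 0.002], [-0.242, 0.97, 0.001], [-0.002, 0.001, -1.0]]
wrist_force: [-0.3, 0.1, -0.5]
gripper_width: 26.1
```

{"op": "jog_arm", "data": {"moves": [{"delta_rot":[0,0,0],"delta_pos":[0,0,0],"grip":-1},{"delta_rot":[0,0,0],"delta_pos":[0,0,0],"grip":-1},{"delta_rot":[0,0,0],"delta_pos":[0,0,0],"grip":-1},{"delta_rot":[0,0,0],"delta_pos":[0,0,0],"grip":-1},{"delta_rot":[0,0,0],"delta_pos":[0,0,0],"grip":-1},{"delta_rot":[0,0,0],"delta_pos":[0,0,0],"grip":-1},{"delta_rot":[0,0,0],"delta_pos":[0,0,0],"grip":-1},{"delta_rot":[0,0,0],"delta_pos":[0,0,0],"grip":-1}]}}

```text
time_s: 24.15
position: [587.6, 21.2, 122.5]
tool_rot: [[-0.97, -0.242, 0.002], [-0.242, 0.97, 0.001], [-0.002, 0.001, -1.0]]
wrist_force: [0.8, 1.3, -1.5]
gripper_width: 26.1
```

{"op": "jog_arm", "data": {"moves": [{"delta_rot":[0,0,0],"delta_pos":[0,0,0],"grip":-1},{"delta_rot":[0,0,0],"delta_pos":[0,0,0],"grip":-1},{"delta_rot":[0,0,0],"delta_pos":[0,0,0],"grip":-1},{"delta_rot":[0,0,0],"delta_pos":[0,0,0],"grip":-1},{"delta_rot":[0,0,0],"delta_pos":[0,0,0],"grip":-1},{"delta_rot":[0,0,0],"delta_pos":[0,0,0],"grip":-1},{"delta_rot":[0,0,0],"delta_pos":[0,0,0],"grip":-1},{"delta_rot":[0,0,0],"delta_pos":[0,0,0],"grip":-1}]}}

```text
time_s: 24.95
position: [587.6, 21.2, 122.5]
tool_rot: [[-0.97, -0.241, 0.002], [-0.241, 0.97, 0.001], [-0.002, 0.001, -1.0]]
wrist_force: [-0.4, 0.2, -1.3]
gripper_width: 26.2
```

```bash
python3 chk.py s15; python3 look.py 16 120,540,110,380 200,460,120,390
```

```text
24.95 pos [587.613  21.201 122.539] drot [-0.084  0.116  0.025] along -179.08455695844395 perp [ 54.242 266.366 117.071] q [ -4.277  16.504 -14.405  58.981   0.092 -18.252] F [-0.355  0.228 -1.276] w 26.190633152651777
dpos [-0.031  0.02  -0.114]
25.1 [587.619  21.196 122.515] [[-0.97  -0.241  0.002]
 [-0.241  0.97   0.002]
 [-0.002  0.001 -1.   ]] [-0.076  0.566 -1.755] 25.977669040486514 q [ -4.279  16.506 -14.405  58.98    0.094 -18.251]
```

View pics/L16.png

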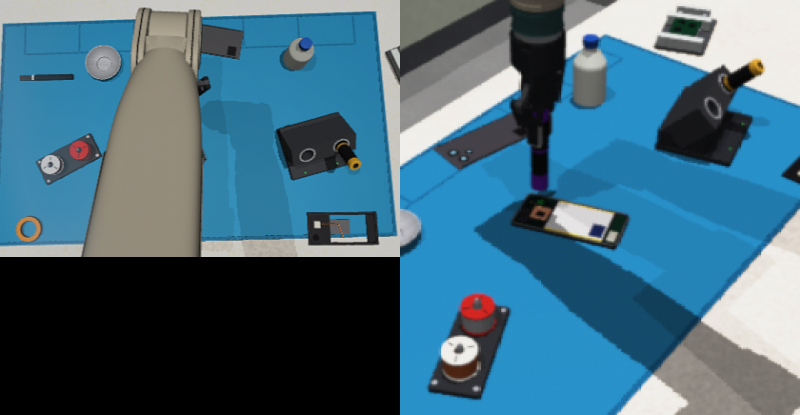

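View pics/s15z.png

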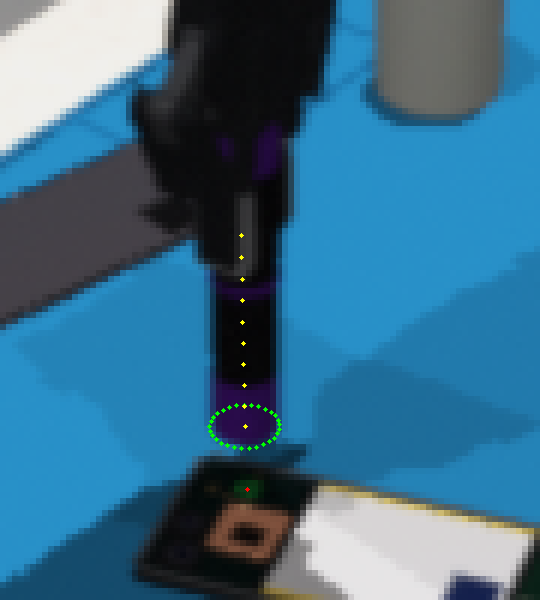

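The lamp is steady and upright over the spot: its axis is at x≈245 in the zoom and the spot at 248. Both reels are on the stand and the phone and bystanders haven't moved. Handing in.

```bash
python3 -c "
from station import arm
print(arm.finish_job())"
```

```text
the job is handed in; nothing more can be done
None
```

The job is handed in with the lamp still held over the green spot. The system gave no verdict.

- **Reel:** The copper reel is all the way down on the empty spindle and let go. Its top measured z = 42 mm, the same as the red reel, and the spindle tip showed through its bore.
- **Lamp drawn:** I gripped the lamp end-on and drew it about 92 mm along its own axis, so it came clear of the well.
- **Lamp held:** It was held for about 4 s at the spot before hand-in. The tool was tilted only about 0.1°, and the gripper was within 0.5 mm sideways of where I estimated the spot. The lens should be about 31 mm above the spot; the side image suggested it might be 2–3 mm higher, still within the 15–50 mm limit.
- **Surroundings:** In the last pictures the torch, red reel and visible bystanders looked where they started, and so did the part of the phone in view. The arm hid part of the phone and back cover from the top camera.

**Disagreement between cameras:** The two cameras differed by a steady 2.7 mm or so in y. I averaged them, so the sideways position over the spot is good to about 1–2 mm, against a 9 mm limit. In the final view the arm hid the lamp and spot from the top camera, so the lamp's final position is checked from the side camera and the arm's own readings only.

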